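# Hang the wet toddler spoon on the turning drying tree

## Robot

A 6-joint arm with a two-finger parallel gripper is mounted at the origin on the work surface. World frame = base frame: x ahead of the robot, y to its left, z up, the work surface at z = 0. Lengths are in m, angles in rad, forces in N, time in s.
With the tool pointing down it reaches from about 0.35 to 0.925 m from the base axis. Payload 6.4 kg.
Tool frame: the origin (TCP) lies between the finger pads; the fingertips stand 25 mm ahead of it and the grasp point (between the pads) lies 6 mm ahead of it (env.tips_ahead is the distance from the TCP to the fingertips, in m); y points along the fingers, x is the direction in which the jaws open and shut, and the axes are right-handed (so a half turn about y gives the same grasp; the last joint's range is limited). The gripper opens to 94 mm and grips with 3 to 60 N. Pads are 16 mm wide; open, the fingers measure 119 mm over their backs; the gripper's body (75 mm by 177 mm) begins 78 mm behind the grasp point.
Start: joints at [-1.295, 0.245, 1.558, -0, 1.339, -0.174], TCP at [0.283, -0.585, 0.23] pointing down, gripper open.
Joint ranges: [-3.13, 3.13], [-1.02, 2.26], [0.13, 2.54], [-0.95, 4.09], [0.21, 2.88], [-2.74, 2.74]. Speed limits (rad/s): [2.57, 2.57, 3.14, 3.14, 3.14, 3.14].

## Interface

Orientations are given as a 3x3 rotation matrix whose columns are the frame's x, y, z axes.
In Python, from station import env gives the robot as it stands.
- The arm moves only by the tool carry_out, never from a script. Its argument "targets" is a list of rows, each an object of numbers: "x", "y", "z": the shift along the tool's x, y, z in cm; "turn": the turn about the tool's y in degrees. A call has 1 to 5 rows; each row is the pose to reach, as a shift and turn from the pose commanded when the call began, along the tool's axes at that moment; what a row does not reach only later rows make up. A row lasts 1/12 s, in which the tool goes at most 41.7 mm and 7.16 degrees, less where a joint would pass 70% of its speed; a pose out of reach is approached as far as the arm can. A call with a gripper value outside its range is refused whole. "gripper" is the opening, from -1 (shut) to 1 (fully open), set as the call begins (left out, the last holds). The fingers move at their own pace and stop on an object; the grip force is fixed at half the most. Time passes only in rows, so rows that repeat a pose let the fingers close. It gives the time, the measured TCP pose, the force and the opening at its end, in the units of the state.
- env.get_obs(): the state, without advancing time (a new reading comes with each control period).
- env.capture(name): name is "scene" or "top"; returns (picture, depth): 400x640x3 uint8, red, green, blue; 400x640 float32, m along the optical axis (not along the pixel's ray), 0 where there is no reading.
- env.camera_params(name): a dict with "mtx" (3x3 intrinsics, pixels), "cam_to_world" (4x4, takes a point from camera to world coordinates). Camera axes: x right, y up, looking along -z (the intrinsics and any distortion apply to the point x, -y, -z); pixel columns grow to the right and rows downward; lengths in m; the calibration is good to about 2 mm. A picture is of the moment at which its call begins. camera_params takes no time and is no camera call.
- env.job_done(): hands the job in, once; it reports no verdict.
The state is a dict: "clock": time; "joint_pos": joint angles; "qd": joint speeds; "tau": joint torques, N m; "ee_pos": TCP position; "orientation": TCP orientation; "ft_force": force on the tool from outside, world axes, zero at the start; "moment": the same for the moment, N m; "gripper_width": finger opening in m.
Only numpy, scipy, OpenCV 4.12 (cv2) and the standard library are available. Lean on these libraries where they do the work, as an engineer would, in place of code of your own. Each camera call takes 0.05 s, during which the arm holds its last target. There are 200 camera calls.

## Task

Turn the little utensil tree by its blue cap until its free branch (the one with the red band) stands over the middle of the drip tongue of the base. Then pick up the grey spoon and thread the ring of its handle down over that slanting branch (it is loose in its socket and may lean a few millimetres aside, so feel for it gently and never force it), holding it until the ring is well past the red-banded end, and leave it hanging there with its bowl down and everything else on the worktop where it was.

Things in the scene. Friction and masses are not known exactly. Their poses are not given: they have to be found in the camera images.
- tree (a joint): angle (rad) of the turning tree on its upright axis; 0 = free branch exactly over the drip tongue, growing counter-clockwise seen from above. It is stiff (about 0.2 N m of friction), stays where it is left, and has end stops at -3.1 and +3.1
- cap (a joint): angle (rad) of the blue cap relative to the tree. The cap is loose on the mast: it turns 0.2 either way (stops at -0.2 and +0.2) before it drives the tree
- cap_grip (a point): middle of the upright wing of the blue cap on top of the mast, on the turning axis. Wing 52 mm long (along this frame's x), 12 mm thick (its y), 32 mm tall (its z, up), this point 18 mm above the wing's bottom and 14 mm below its top (the top is 325 mm above the worktop). The mast below is 20 mm thick
- branch (a point): root of the free branch, 12 mm off the mast's axis, 190 mm up. Round rod 9 mm thick, 80 mm long, flat-cut end, red band 10 to 20 mm short of the end. z: the straight rod's direction, outward and up at 47 degrees above level; x: in the same upright plane, inward and up; y: level. The rod is loose and leans along y, which this frame does not show; it yields to some 4 N at the tip
- branch_tip (a point): where the outer end of the free branch would be if it did not lean (248 mm above the worktop), on the straight axis; same axes as the branch frame. The real tip is up to 9 mm from here to either side, along y: find it by touch or by eye
- spoon_grip (a point): centre of the grey spoon's handle, where it is best held, at half its thickness. The spoon lies flat; x runs along the handle from bowl to ring, z is up when it lies bowl up. The handle is 14 mm wide (y), 12 mm thick (z) and reaches from 64 mm behind this point (towards the bowl) to 28 mm ahead; spoon about 40 g, 157 mm long, rigid
- spoon_ring (a point): centre of the hanging ring at the end of the spoon's handle, 40 mm ahead (+x) of the grip point. Hole 15 mm wide, outside 27 mm, ring 9 mm thick, hole axis along the spoon's z. On the 9 mm branch it passes only if the hole axis is within about 25 degrees of the branch's axis
- spoon_bowl (a point): centre of the spoon's oval bowl, 80 mm behind (-x) the grip point; bowl 38 mm wide, 50 mm long, 10 mm high
- tree_base: white fixed base of the tree, 144 mm across, 20 mm high; origin at the centre of its underside, on the turning axis. Its drip tongue (56 mm wide, blue inlay) points along its -x, out to 150 mm. The three other branches are like the free one, at quarter turns, each with a scoop hanging from it (reach about 95 mm from the axis, swinging a little)
- drying_rack: fixed cream drying rack 200 x 170 mm with two yellow plates and a navy divided plate leaning in its slots, up to 200 mm high; origin at the centre of its underside
- jar: loose glass jar with metal screw lid, 72 mm wide, 110 mm high; origin at centre of underside
- tea_tin: loose green tin, 72 mm wide, 100 mm high; origin at centre of underside
- toddler_cup: loose orange cup, 68 mm wide, 75 mm high; origin at centre of underside
- toddler_bowl: loose navy bowl, 110 mm wide, 40 mm high; origin at centre of underside
- pastry_brush: loose pastry brush with wooden handle, 200 mm long, lying; origin at centre of underside
Things that resemble listed ones, but are neither listed nor needed, are in the scene too. Of the things that look like the part that bears spoon_grip, take the one that is farthest from the robot's base at the start.

How it is judged:
On the way, in this order (a step that is already met when the one before it is completed fails the run):
1. the free branch stands over the drip tongue (within 0.2 rad) (value of joint tree between -0.2 and 0.2 rad), for 0.2 s.
2. the held spoon's ring is threaded over the branch, its centre at least 12 mm past the tip (z of spoon_ring in the frame of branch between 0 and 0.068 m and x of spoon_ring in the frame of branch between -0.009 and 0.009 m and y of spoon_ring in the frame of branch between -0.012 and 0.012 m and contact force between the fingers and spoon above 0.5 N), for 0.1 s.
At the end, for the whole second after the job is handed in: Free branch within 0.25 rad of the drip tongue; the spoon's ring on that branch (centre within 12 mm of its straight axis, from its root to 10 mm short of the tip); spoon bowl down (within 0.8 rad of plumb), still (under 0.05 m/s), clear of the worktop, released; bystanders in place (value of joint tree between -0.25 and 0.25 rad and z of spoon_ring in the frame of branch between -0.005 and 0.07 m and x of spoon_ring in the frame of branch between -0.012 and 0.012 m and y of spoon_ring in the frame of branch between -0.012 and 0.012 m and angle between spoon_ring's own x axis and vertical below 0.8 rad and linear speed of spoon below 0.05 m/s and height (world z) of spoon_bowl above 0.03 m); the robot touches nothing.
It fails at once if the jar, tea tin, cup, bowl or pastry brush is moved more than 30 mm (distance of any of jar, tea_tin, toddler_cup, toddler_bowl, pastry_brush from where it was at the start of the episode above 0.03 m).
It fails at once if the drying rack is pushed hard (over 15 N) (contact force between any of the arm, the fingers and drying_rack above 15 N).
It fails at once if the held spoon is forced against the tree with more than 15 N (contact force between spoon and tree_base above 15 N and contact force between the fingers and spoon above 0.5 N).
It also fails if it takes over 67 s, if anything falls off the work surface, if the arm or the gripper's body presses on something with over 40 N, if the wrist force passes 120 N, or if a joint passes its speed limit or range.

## Working session

There is one attempt and no reset: what is moved stays moved. The work goes in short steps, Python scripts to look and compute and a tool call to move; the robot and the scene stay as the last step left them, time stands still between calls to the robot, and variables do not carry over. Pictures are saved under pics/ and viewed, about 8 in all and at most 12, crops included, and the job is handed in when it is done.

Besides the shell and the picture viewer there is one more tool, called after ">>>" by a JSON object that holds its "method" and its "body", one argument or row to a line. carry_out: Moves the arm, as the interface text tells. Its arguments: {"type":"object","properties":{"targets":{"type":"array"},"gripper":{"type":"number"}},"required":["targets"]}

```bash
ls; mkdir -p pics; python3 - <<'E'
from station import env
import cv2, numpy as np
for n in("scene","top"):
    p,d=env.capture(n); cv2.imwrite(f"pics/{n}0.png",p[:,:,::-1]); np.save(f"/tmp/{n}0.npy",d)
    c=env.camera_params(n); print(n,np.round(c["mtx"],1).tolist(),np.round(c["cam_to_world"],3).tolist(),[k for k in c])
o=env.get_obs(); print({k:np.round(v,3).tolist() for k,v in o.items()}, env.tips_ahead)
E
```

```text
pics
scene [[515.3, 0.0, 316.1], [0.0, 515.3, 200.5], [0.0, 0.0, 1.0]] [[-0.701, -0.494, 0.514, 1.34], [0.713, -0.465, 0.525, 0.835], [-0.02, 0.734, 0.678, 1.257], [0.0, 0.0, 0.0, 1.0]] ['mtx', 'cam_to_world']
top [[362.3, 0.0, 318.3], [0.0, 362.3, 204.1], [0.0, 0.0, 1.0]] [[0.018, 0.989, -0.147, 0.34], [-1.0, 0.021, 0.015, 0.018], [0.018, 0.146, 0.989, 1.531], [0.0, 0.0, 0.0, 1.0]] ['mtx', 'cam_to_world']
{'clock': 0.1, 'joint_pos': [-1.295, 0.246, 1.559, 0.0, 1.339, -0.174], 'qd': [-0.0, -0.001, -0.004, 0.0, 0.0, -0.0], 'tau': [0.0, -41.692, -31.553, 0.069, 0.031, -0.0], 'ee_pos': [0.282, -0.585, 0.23], 'orientation': [[0.435, -0.0, 0.901], [-0.901, 0.002, 0.435], [-0.002, -1.0, 0.0]], 'ft_force': [0.589, 0.02, 0.071], 'moment': [-0.01, -0.023, -0.023], 'gripper_width': 0.094} 0.025
```

View pics/scene0.png

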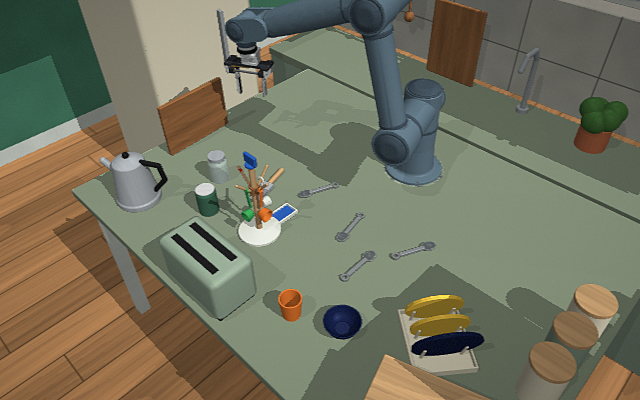

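View pics/top0.png

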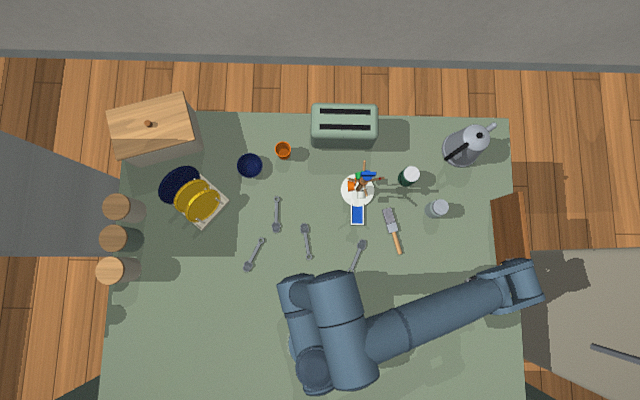

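```bash
cat > h.py <<'E'
import numpy as np, cv2
from station import env
def cloud(n,d):
    c=env.camera_params(n);K=c["mtx"];T=c["cam_to_world"]
    v,u=np.mgrid[:400,:640].astype(float)
    P=np.stack([(u-K[0,2])/K[0,0]*d,-(v-K[1,2])/K[1,1]*d,-d],-1)
    return P@T[:3,:3].T+T[:3,3]
def ray(n,u,v,z):
    c=env.camera_params(n);K=c["mtx"];T=c["cam_to_world"]
    r=T[:3,:3]@np.array([(u-K[0,2])/K[0,0],-(v-K[1,2])/K[1,1],-1]);o=T[:3,3]
    return o+r*(z-o[2])/r[2]
def proj(n,p):
    c=env.camera_params(n);K=c["mtx"];T=c["cam_to_world"]
    q=T[:3,:3].T@(np.asarray(p)-T[:3,3]);return K[0,0]*q[0]/-q[2]+K[0,2],K[1,1]*q[1]/q[2]+K[1,2]
def hsv(p): return cv2.cvtColor(p,cv2.COLOR_RGB2HSV)
E
python3 - <<'E'
from h import *
for n in("top","scene"):
    p=cv2.imread(f"pics/{n}0.png")[:,:,::-1].copy();d=np.load(f"/tmp/{n}0.npy");W=cloud(n,d);H=hsv(p)
    m=((W[...,2]>0.004)&(W[...,2]<0.03)&(H[...,1]<45)&(W[...,0]>.3)&(W[...,0]<.9)&(abs(W[...,1])<.5)).astype(np.uint8)
    N,L,S,C=cv2.connectedComponentsWithStats(cv2.morphologyEx(m,cv2.MORPH_CLOSE,np.ones((3,3))))
    for i in range(1,N):
        if S[i,4]>40:
            w=W[L==i];print(n,"grey",S[i,:5],C[i].round(),np.median(w,0).round(3),w.max(0).round(3),w.min(0).round(3))
    for nm,lo,hi in(("blue",(105,150,80),(125,255,255)),("red",(0,170,100),(3,255,255)),("red2",(174,150,90),(180,255,255))):
        m=cv2.inRange(H,lo,hi)&((W[...,0]>.5)&(W[...,0]<.9)&(W[...,1]<0.05)&(W[...,1]>-.35)).astype(np.uint8)*255
        N,L,S,C=cv2.connectedComponentsWithStats(m)
        for i in range(1,N):
            if S[i,4]>3:
                w=W[L==i];print(n,nm,S[i],C[i].round(1),np.median(w,0).round(3))
    m=(W[...,2]>.07)&(W[...,0]>.5)&(W[...,1]<.05)&(W[...,1]>-.55)
    x,y=(300,130) if n=="top" else (180,130)
    s=(p[120:250,300:460] if n=="top" else p[130:250,190:310])
    cv2.imwrite(f"pics/crop_{n}.png",cv2.resize(s[:,:,::-1],None,fx=5,fy=5,interpolation=cv2.INTER_CUBIC))
a=cv2.imread("pics/crop_scene.png");b=cv2.imread("pics/crop_top.png")[:600,:600]
cv2.imwrite("pics/crop1.png",a)
E
```

```text
top grey [197 174  33  57 331] [213. 208.] [0.532 0.439 0.007] [0.682 0.503 1.531] [ 0.34   0.018 -0.008]
top grey [338 174  39  54 597] [356. 196.] [ 0.604 -0.16   0.013] [ 0.7   -0.088  0.251] [ 0.471 -0.251 -0.01 ]
top grey [269 193  15  42 236] [276. 215.] [0.512 0.171 0.007] [0.611 0.201 1.531] [ 0.34   0.018 -0.01 ]
top grey [418 198  17  23  86] [426. 209.] [ 0.552 -0.462  0.005] [ 0.603 -0.432  0.037] [ 0.507 -0.494 -0.008]
top grey [381 205  19  29 267] [390. 220.] [ 0.503 -0.306  0.016] [0.569 0.018 1.531] [ 0.34  -0.349 -0.008]
top grey [300 223  15  40 202] [306. 240.] [0.425 0.043 0.008] [0.484 0.07  0.02 ] [ 0.322  0.009 -0.005]
top grey [350 237  18  32 186] [359. 251.] [ 0.38  -0.178  0.008] [0.43  0.018 1.531] [ 0.301 -0.212 -0.01 ]
top grey [243 238  22  29 159] [254. 253.] [0.355 0.258 0.008] [0.418 0.301 0.018] [ 0.301  0.218 -0.007]
top blue [361 170  15   6  55] [367.9 172.8] [ 0.63  -0.168  0.324]
top blue [363 176   9   5  36] [367.  177.6] [ 0.621 -0.17   0.292]
top blue [352 206  10  15 142] [356.4 213.4] [ 0.53  -0.166  0.01 ]
scene grey [  141   147   344   253 20066] [330. 257.] [0.546 0.082 0.004] [1.34  0.835 1.257] [ 0.292 -0.508 -0.01 ]
scene grey [ 267  318   67   59 1248] [300. 345.] [0.838 0.244 0.003] [1.34  0.835 1.257] [ 0.754  0.135 -0.006]
scene grey [305 370  36  30 212] [325. 386.] [0.879 0.378 0.003] [0.899 0.428 0.011] [ 0.846  0.322 -0.005]
scene blue [243 152  14  17 160] [249.4 160.7] [ 0.634 -0.163  0.311]
scene blue [273 207  18  14 126] [281.3 213.6] [ 0.529 -0.168  0.013]
scene red [239 169   3   3   5] [240.2 169.6] [ 0.631 -0.222  0.243]
```

View pics/crop1.png

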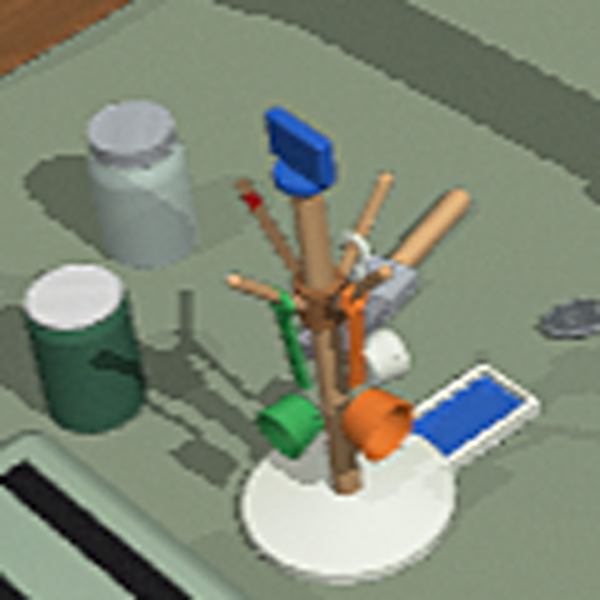

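```bash
python3 - <<'E'
from h import *
M={}
for n in("top","scene"):
    p=cv2.imread(f"pics/{n}0.png")[:,:,::-1].copy();H=hsv(p);M[n]=(p,H)
p,H=M["top"]
b=cv2.inRange(H,(105,150,80),(125,255,255));
v,u=np.nonzero(b[165:176,355:380]);u=u+355;v=v+165
P=np.array([ray("top",a,c,.325)[:2] for a,c in zip(u,v)]);r=cv2.minAreaRect((P*1000).astype(np.float32));print("wing top",P.mean(0).round(4),r)
v,u=np.nonzero(b[200:225,345:370]);P=np.array([ray("top",a+345,c+200,.02)[:2] for a,c in zip(u,v)]);print("inlay top",P.mean(0).round(4),cv2.minAreaRect((P*1000).astype(np.float32)))
p,H=M["scene"];b=cv2.inRange(H,(105,150,80),(125,255,255))
v,u=np.nonzero(b[200:225,265:300]);P=np.array([ray("scene",a+265,c+200,.02)[:2] for a,c in zip(u,v)]);print("inlay scene",P.mean(0).round(4),cv2.minAreaRect((P*1000).astype(np.float32)))
print("red",ray("scene",240.2,169.6,.237))
# white base
for n in("top","scene"):
    p,H=M[n];w=cv2.inRange(H,(0,0,190),(180,40,255))
    u0,v0=(357,190) if n=="top" else(260,232)
    w[:v0-35]=0;w[v0+35:]=0;w[:,:u0-35]=0;w[:,u0+35:]=0
    v,u=np.nonzero(w);P=np.array([ray(n,a,c,.02)[:2] for a,c in zip(u,v)]);hl=cv2.convexHull((P*1000).astype(np.float32))[:,0]
    hl=hl[hl[:,0]>620] ; A=np.c_[2*hl,np.ones(len(hl))];s=np.linalg.lstsq(A,(hl**2).sum(1),rcond=None)[0];print(n,"base",s[:2].round(1),np.sqrt(s[2]+s[0]**2+s[1]**2).round(1),len(hl))
# spoon
p,H=M["top"];s=p[190:240,255:300].astype(int)
d=np.load("/tmp/top0.npy");W=cloud("top",d)
g=p[185:245,258:298].astype(int);e=(g[...,1]-g[...,0]<8)
v,u=np.nonzero(e);P=np.array([ray("top",a+258,c+185,.008)[:2] for a,c in zip(u,v)]);print(len(u))
m=e.astype(np.uint8);N,L,S,C=cv2.connectedComponentsWithStats(m);i=1+S[1:,4].argmax();print(S[i])
v,u=np.nonzero(L==i);P=np.array([ray("top",a+258,c+185,.008)[:2] for a,c in zip(u,v)])*1000;c=P.mean(0);w,V=np.linalg.eigh(np.cov((P-c).T));t=(P-c)@V[:,1];print("spoon c",c,V[:,1],t.min(),t.max(),cv2.minAreaRect(P.astype(np.float32)))
big=cv2.resize(p[185:245,255:300,::-1],None,fx=8,fy=8,interpolation=cv2.INTER_CUBIC)
s=M["scene"][0][235:295,335:440,::-1];big2=cv2.resize(s,None,fx=4,fy=4,interpolation=cv2.INTER_CUBIC)
o=np.zeros((480,790,3),np.uint8);o[:,:360]=big;o[:240,365:785]=big2;cv2.imwrite("pics/spoon.png",o)
E
```

```text
wing top [ 0.6302 -0.1676] ((631.414794921875, -167.9278106689453), (17.499691009521484, 48.21559143066406), 1.2743124961853027)
inlay top [ 0.5235 -0.1661] ((525.0176391601562, -166.32339477539062), (67.84209442138672, 38.050106048583984), 0.25566768646240234)
inlay scene [ 0.5259 -0.1626] ((525.685791015625, -162.6038055419922), (38.58529281616211, 69.13435363769531), 89.25697326660156)
red [ 0.62838338 -0.22770056  0.237     ]
top base [ 629.9 -167.8] 69.6 11
scene base [ 701.7 -149.7] 85.1 10
194
[ 14  11  10  37 160]
spoon c [509.69757791 171.73275449] [-0.99998861 -0.00477315] -87.06702849429638 66.04044171243149 ((520.3721313476562, 170.92953491210938), (153.26409912109375, 37.77058792114258), 2.1043124198913574)
```

View pics/spoon.png

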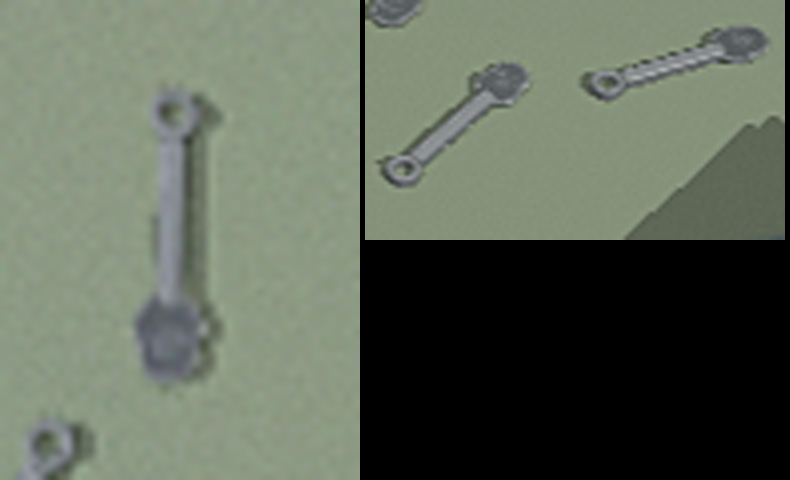

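>>> {"method": "carry_out", "body": {
  "targets": [
    {"x":-4,"y":-17,"z":9,"turn":-30},
    {"x":-4,"y":-17,"z":9,"turn":-30},
    {"x":-4,"y":-17,"z":9,"turn":-30},
    {"x":-4,"y":-17,"z":9,"turn":-30},
    {"x":-4,"y":-17,"z":9,"turn":-30}
  ],
  "gripper": -0.1
}}

```text
clock: 0.52
ee_pos: [0.3473, -0.5092, 0.4041]
orientation: [[0.83, 0.002, 0.558], [-0.558, -0.003, 0.83], [0.003, -1.0, -0.001]]
ft_force: [0.6, -0.7, 1.2]
gripper_width: 0.0643
```

>>> {"method": "carry_out", "body": {
  "targets": [
    {"x":2,"z":20,"turn":-34.2},
    {"x":2,"z":20,"turn":-34.2},
    {"x":2,"z":20,"turn":-34.2},
    {"x":2,"z":20,"turn":-34.2},
    {"x":2,"z":20,"turn":-34.2}
  ]
}}

```text
invalid input at $.targets[0]: expected keys x, y, z, turn
```

>>> {"method": "carry_out", "body": {
  "targets": [
    {"x":12.6,"z":15.9},
    {"x":12.6,"z":15.9},
    {"x":12.6,"z":15.9},
    {"x":12.6,"z":15.9},
    {"x":12.6,"z":15.9}
  ]
}}

```text
invalid input at $.targets[0]: expected keys x, y, z, turn
```

>>> {"method": "carry_out", "body": {
  "targets": [
    {"x":2,"y":0,"z":20,"turn":-34.2},
    {"x":2,"y":0,"z":20,"turn":-34.2},
    {"x":2,"y":0,"z":20,"turn":-34.2},
    {"x":2,"y":0,"z":20,"turn":-34.2},
    {"x":2,"y":0,"z":20,"turn":-34.2}
  ]
}}

```text
clock: 0.93
ee_pos: [0.4765, -0.3537, 0.4001]
orientation: [[1.0, -0.0, -0.006], [0.006, 0.001, 1.0], [-0.0, -1.0, 0.001]]
ft_force: [0.1, -0.9, -0.0]
gripper_width: 0.0421
```

>>> {"method": "carry_out", "body": {
  "targets": [
    {"x":12.6,"y":0,"z":15.9,"turn":0},
    {"x":12.6,"y":0,"z":15.9,"turn":0},
    {"x":12.6,"y":0,"z":15.9,"turn":0},
    {"x":12.6,"y":0,"z":15.9,"turn":0},
    {"x":12.6,"y":0,"z":15.9,"turn":0}
  ]
}}

```text
clock: 1.35
ee_pos: [0.6024, -0.1947, 0.4]
orientation: [[1.0, -0.001, -0.0], [0.0, 0.001, 1.0], [-0.001, -1.0, 0.001]]
ft_force: [0.1, -0.5, 0.1]
gripper_width: 0.0417
```

>>> {"method": "carry_out", "body": {
  "targets": [
    {"x":2.9,"y":0,"z":2.8,"turn":0},
    {"x":2.9,"y":3,"z":2.8,"turn":0},
    {"x":2.9,"y":6,"z":2.8,"turn":0},
    {"x":2.9,"y":7.6,"z":2.8,"turn":0},
    {"x":2.9,"y":7.6,"z":2.8,"turn":0}
  ]
}}

```text
clock: 1.77
ee_pos: [0.6285, -0.1679, 0.3183]
orientation: [[1.0, -0.009, -0.0], [0.0, 0.004, 1.0], [-0.009, -1.0, 0.004]]
ft_force: [0.3, 0.2, -0.1]
gripper_width: 0.0425
```

>>> {"method": "carry_out", "body": {
  "targets": [
    {"x":0,"y":0,"z":0,"turn":0},
    {"x":0,"y":0,"z":0,"turn":0},
    {"x":0,"y":0,"z":0,"turn":0},
    {"x":0,"y":0,"z":0,"turn":0},
    {"x":0,"y":0,"z":0,"turn":0}
  ],
  "gripper": -1
}}

```text
clock: 2.18
ee_pos: [0.6303, -0.1695, 0.326]
orientation: [[1.0, 0.001, 0.001], [-0.001, -0.001, 1.0], [0.001, -1.0, -0.001]]
ft_force: [-11.8, -0.9, 8.4]
gripper_width: 0.0123
```

>>> {"method": "carry_out", "body": {
  "targets": [
    {"x":-0.15,"y":0,"z":0,"turn":6},
    {"x":-0.15,"y":0,"z":0,"turn":12},
    {"x":-0.15,"y":0,"z":0,"turn":18},
    {"x":-0.15,"y":0,"z":0,"turn":24},
    {"x":-0.15,"y":0,"z":0,"turn":30}
  ]
}}

```text
clock: 2.6
ee_pos: [0.6299, -0.1696, 0.3261]
orientation: [[0.863, 0.004, 0.504], [-0.504, -0.002, 0.863], [0.004, -1.0, 0.001]]
ft_force: [2.4, 0.0, 1.7]
gripper_width: 0.0119
```

>>> {"method": "carry_out", "body": {
  "targets": [
    {"x":0,"y":0,"z":0,"turn":6},
    {"x":0,"y":0,"z":0,"turn":12},
    {"x":0,"y":0,"z":0,"turn":18},
    {"x":0,"y":0,"z":0,"turn":24},
    {"x":0,"y":0,"z":0,"turn":30}
  ]
}}

```text
clock: 3.02
ee_pos: [0.63, -0.1698, 0.3261]
orientation: [[0.495, 0.004, 0.869], [-0.869, -0.002, 0.496], [0.004, -1.0, 0.003]]
ft_force: [3.4, -1.2, 1.6]
gripper_width: 0.0123
```

>>> {"method": "carry_out", "body": {
  "targets": [
    {"x":0,"y":0,"z":0,"turn":6},
    {"x":0,"y":0,"z":0,"turn":12},
    {"x":0,"y":0,"z":0,"turn":18},
    {"x":0,"y":0,"z":0,"turn":24},
    {"x":0,"y":0,"z":0,"turn":30}
  ]
}}

```text
clock: 3.43
ee_pos: [0.63, -0.1699, 0.3261]
orientation: [[-0.005, 0.004, 1.0], [-1.0, -0.002, -0.005], [0.002, -1.0, 0.004]]
ft_force: [2.8, -2.3, 0.1]
gripper_width: 0.0118
```

```bash
cat >> h.py <<'E'
def red():
    p,d=env.capture("scene");H=hsv(p);h=H[...,0]
    m=(((h<5)|(h>174))&(H[...,1]>150)&(H[...,2]>70)).astype(np.uint8);m[:140]=0;m[260:]=0;m[:,:190]=0;m[:,330:]=0
    N,L,S,C=cv2.connectedComponentsWithStats(m,connectivity=8)
    for i in range(1,N):
        if S[i,4]>2: print("red",S[i],C[i].round(2),ray("scene",*C[i],.237).round(4))
    return p
E
python3 - <<'E'
from h import *
p=red();o=env.get_obs();print(o["ft_force"].round(1),o["moment"].round(2))
cv2.imwrite("pics/t1.png",cv2.resize(p[110:260,180:340,::-1],None,fx=4,fy=4,interpolation=cv2.INTER_CUBIC))
E
```

```text
red [263 166   3   4   7] [263.71 167.43] [ 0.5707 -0.1818  0.237 ]
[ 2.9 -1.6  1.3] [-0.37 -0.59  0.1 ]
```

View pics/t1.png

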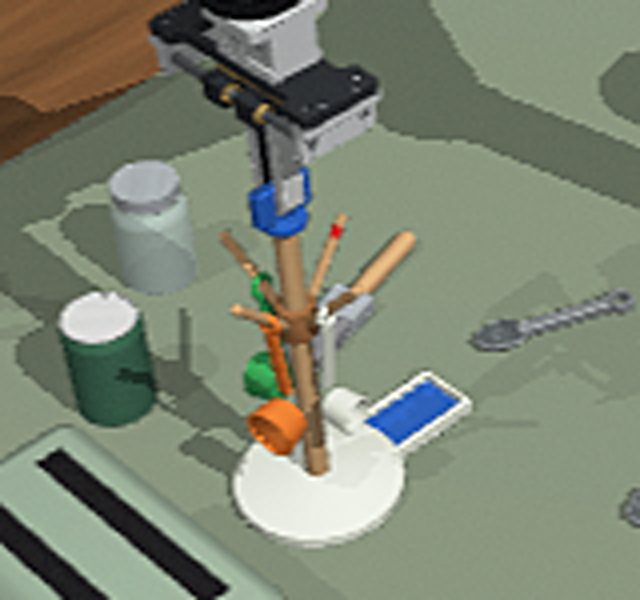

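```bash
python3 - <<'E'
from h import *
A=np.array([.6308,-.1672])
for nm,L in(("before",[(238.6,166.8),(267,165.8),(236.6,186),(267,184.6)]),("now",[(265.8,164.2),(235.7,169),(238.8,187.5),(268,182.8)])):
    for u,v in L:
        q=ray("scene",u,v,.248)[:2]-A;print(nm,u,v,q.round(4),np.hypot(*q).round(4),np.degrees(np.arctan2(q[1],q[0])).round(1))
print(proj("scene",[.6308,-.1672,.32]),proj("scene",[.6308,-.1672,.02]))
E
```

```text
before 238.6 166.8 [-0.0001 -0.0635] 0.0635 -90.1
before 267 165.8 [-0.0642 -0.0022] 0.0642 -178.1
before 236.6 186 [0.0621 0.0034] 0.0622 3.1
before 267 184.6 [-0.0046  0.0652] 0.0653 94.1
now 265.8 164.2 [-0.0669 -0.0109] 0.0678 -170.7
now 235.7 169 [ 0.013  -0.0616] 0.063 -78.1
now 238.8 187.5 [0.0619 0.0135] 0.0633 12.3
now 268 182.8 [-0.0122  0.0612] 0.0624 101.3
(np.float64(249.17969154630754), np.float64(157.11541860152687)) (np.float64(258.8728052417304), np.float64(227.84232328938762))
```

>>> {"method": "carry_out", "body": {
  "targets": [
    {"x":0,"y":0,"z":0,"turn":5},
    {"x":0,"y":0,"z":0,"turn":10},
    {"x":0,"y":0,"z":0,"turn":12.5},
    {"x":0,"y":0,"z":0,"turn":12.5},
    {"x":0,"y":0,"z":0,"turn":12.5}
  ]
}}

```text
clock: 3.9
ee_pos: [0.6299, -0.17, 0.3261]
orientation: [[-0.215, 0.004, 0.977], [-0.977, -0.002, -0.215], [0.001, -1.0, 0.005]]
ft_force: [5.0, -2.3, 3.9]
gripper_width: 0.0118
```

>>> {"method": "carry_out", "body": {
  "targets": [
    {"x":0,"y":0,"z":0,"turn":0},
    {"x":0,"y":0,"z":0,"turn":0},
    {"x":0,"y":-4,"z":0,"turn":0},
    {"x":0,"y":-8,"z":0,"turn":0},
    {"x":0,"y":-10,"z":0,"turn":0}
  ],
  "gripper": -0.2
}}

```text
clock: 4.32
ee_pos: [0.629, -0.169, 0.4289]
orientation: [[-0.216, 0.003, 0.976], [-0.976, -0.001, -0.216], [0.0, -1.0, 0.003]]
ft_force: [1.1, -1.0, 1.2]
gripper_width: 0.0368
```

>>> {"method": "carry_out", "body": {
  "targets": [
    {"x":-16,"y":-1,"z":-4,"turn":0},
    {"x":-16,"y":-1,"z":-4,"turn":0},
    {"x":-16,"y":-1,"z":-4,"turn":0},
    {"x":-16,"y":-1,"z":-4,"turn":0},
    {"x":-16,"y":-1,"z":-4,"turn":0}
  ]
}}

```text
clock: 4.73
ee_pos: [0.6236, 0.002, 0.435]
orientation: [[-0.209, -0.001, 0.978], [-0.978, 0.003, -0.209], [-0.002, -1.0, -0.001]]
ft_force: [-0.9, -0.4, -0.0]
gripper_width: 0.0376
```

```bash
python3 - <<'E'
from h import *
p=red();o=env.get_obs();print(o["ee_pos"].round(4),o["joint_pos"].round(2),o["ft_force"].round(1))
t,_=env.capture("top")
a=cv2.resize(p[140:210,210:300,::-1],None,fx=6,fy=6,interpolation=cv2.INTER_CUBIC)
b=cv2.resize(t[150:230,320:380,::-1],None,fx=4,fy=4,interpolation=cv2.INTER_CUBIC)
c=np.zeros((420,790,3),np.uint8);c[:,:540]=a;c[:320,545:785]=b;cv2.imwrite("pics/t2.png",c);cv2.imwrite("pics/scene2.png",p[:,:,::-1]);cv2.imwrite("pics/top2.png",t[:,:,::-1])
E
```

```text
red [265 168   3   3   7] [266.   169.29] [ 0.5719 -0.1696  0.237 ]
[ 0.6239 -0.0008  0.4346] [-0.18  0.1   1.36  0.    1.68  1.6 ] [ 0.7 -1.3  0.6]
```

View pics/t2.png

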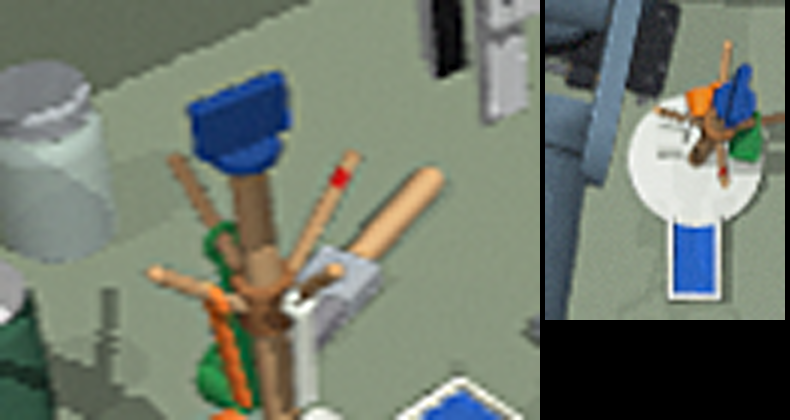

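```bash
python3 - <<'E'
from h import *
p=cv2.imread("pics/top0.png")[:,:,::-1].copy();H=hsv(p)
print("ring",ray("top",255+175/8-.5,185+112/8-.5,.006),"bowl",ray("top",255+171/8-.5,185+340/8-.5,.006))
# same in scene: ring (400,168)/4 in crop at (335,235)
print("ring s",ray("scene",335+(401-365)/4-.5,235+168/4-.5,.006),"bowl s",ray("scene",335+(503-365)/4-.5,235+83/4-.5,.006))
# handle edge centre rows in top
g=p[185:245,258:298].astype(int);e=(g[...,1]-g[...,0]<8)
for r in range(22,36,2):
    c=np.nonzero(e[r])[0];c=c[(c>10)&(c<28)]
    if len(c):print(ray("top",258+c.mean(),185+r,.008)[:2].round(4),len(c))
# jar lid
for n,d in(("top",(437,208)),("scene",(217,155))):
    print(n,"jar",ray(n,*d,.11).round(3))
o=env.get_obs();print(o["ee_pos"].round(4),o["orientation"].round(3).tolist())
E
```

```text
ring [0.58640086 0.17387826 0.006     ] bowl [0.46492774 0.1717293  0.006     ]
ring s [0.5803349  0.17069557 0.006     ] bowl s [0.46016127 0.17162915 0.006     ]
[0.5497 0.1689] 5
[0.5411 0.1716] 4
[0.5325 0.1734] 3
[0.5239 0.1773] 1
[0.5154 0.177 ] 1
[0.507  0.1725] 3
[0.4985 0.1722] 3
top jar [ 0.545 -0.476  0.11 ]
scene jar [ 0.544 -0.488  0.11 ]
[ 0.6241 -0.0028  0.4341] [[-0.213, -0.001, 0.977], [-0.977, 0.0, -0.213], [0.0, -1.0, -0.001]]
```

>>> {"method": "carry_out", "body": {
  "targets": [
    {"x":-15.4,"y":5,"z":-11.6,"turn":-12.3},
    {"x":-15.4,"y":5,"z":-11.6,"turn":-12.3},
    {"x":-15.4,"y":5,"z":-11.6,"turn":-12.3},
    {"x":-15.4,"y":5,"z":-11.6,"turn":-12.3},
    {"x":-15.4,"y":5,"z":-11.6,"turn":-12.3}
  ]
}}

```text
clock: 5.25
ee_pos: [0.5433, 0.1718, 0.3829]
orientation: [[-0.005, -0.003, 1.0], [-1.0, -0.0, -0.005], [0.0, -1.0, -0.003]]
ft_force: [0.5, 0.3, -0.5]
gripper_width: 0.0373
```

>>> {"method": "carry_out", "body": {
  "targets": [
    {"x":0,"y":4,"z":0,"turn":0},
    {"x":0,"y":8,"z":0,"turn":0},
    {"x":0,"y":12,"z":0,"turn":0},
    {"x":0,"y":16,"z":0,"turn":0},
    {"x":0,"y":20,"z":0,"turn":0}
  ]
}}

```text
clock: 5.67
ee_pos: [0.5443, 0.1698, 0.1822]
orientation: [[-0.005, -0.001, 1.0], [-1.0, -0.0, -0.005], [0.0, -1.0, -0.001]]
ft_force: [1.2, -0.9, -0.4]
gripper_width: 0.038
```

>>> {"method": "carry_out", "body": {
  "targets": [
    {"x":0,"y":4,"z":0,"turn":0},
    {"x":0,"y":8,"z":0,"turn":0},
    {"x":0,"y":10,"z":0,"turn":0},
    {"x":0,"y":10,"z":0,"turn":0},
    {"x":0,"y":10,"z":0,"turn":0}
  ]
}}

```text
clock: 6.08
ee_pos: [0.5441, 0.17, 0.0833]
orientation: [[-0.005, -0.003, 1.0], [-1.0, -0.0, -0.005], [0.0, -1.0, -0.003]]
ft_force: [0.3, 0.3, 0.4]
gripper_width: 0.0378
```

>>> {"method": "carry_out", "body": {
  "targets": [
    {"x":-0.2,"y":3,"z":-0.1,"turn":0},
    {"x":-0.2,"y":5,"z":-0.1,"turn":0},
    {"x":-0.2,"y":5.6,"z":-0.1,"turn":0},
    {"x":-0.2,"y":5.6,"z":-0.1,"turn":0},
    {"x":-0.2,"y":5.6,"z":-0.1,"turn":0}
  ]
}}

```text
clock: 6.5
ee_pos: [0.5454, 0.1731, 0.0305]
orientation: [[-0.004, 0.003, 1.0], [-1.0, 0.0, -0.004], [-0.0, -1.0, 0.003]]
ft_force: [-0.9, 0.2, 0.2]
gripper_width: 0.0379
```

>>> {"method": "carry_out", "body": {
  "targets": [
    {"x":0,"y":0,"z":0,"turn":0},
    {"x":0,"y":0,"z":0,"turn":0},
    {"x":0,"y":0,"z":0,"turn":0},
    {"x":0,"y":0,"z":0,"turn":0},
    {"x":0,"y":0,"z":0,"turn":0}
  ],
  "gripper": -1
}}

```text
clock: 6.92
ee_pos: [0.5443, 0.1733, 0.0293]
orientation: [[-0.004, 0.001, 1.0], [-1.0, 0.0, -0.004], [-0.0, -1.0, 0.001]]
ft_force: [-1.0, 0.5, 4.4]
gripper_width: 0.0138
```

>>> {"method": "carry_out", "body": {
  "targets": [
    {"x":0,"y":-4,"z":0,"turn":0},
    {"x":0,"y":-8,"z":0,"turn":0},
    {"x":0,"y":-12,"z":0,"turn":0},
    {"x":0,"y":-16,"z":0,"turn":0},
    {"x":0,"y":-20,"z":0,"turn":0}
  ]
}}

```text
clock: 7.33
ee_pos: [0.5432, 0.1732, 0.2303]
orientation: [[-0.004, -0.0, 1.0], [-1.0, 0.0, -0.004], [-0.0, -1.0, -0.0]]
ft_force: [0.4, 0.1, -0.1]
gripper_width: 0.0139
```

```bash
python3 - <<'E'
from h import *
o=env.get_obs();print(o["ee_pos"].round(4),o["ft_force"].round(2),o["moment"].round(3))
p,d=env.capture("scene");x,y=map(int,proj("scene",o["ee_pos"]));print(x,y)
cv2.imwrite("pics/g1.png",cv2.resize(p[max(0,y-60):y+90,x-90:x+90,::-1],None,fx=4,fy=4,interpolation=cv2.INTER_CUBIC))
E
```

```text
[0.5432 0.1732 0.2303] [ 0.41  0.06 -0.09] [-0.029 -0.023 -0.029]
354 219
```

View pics/g1.png

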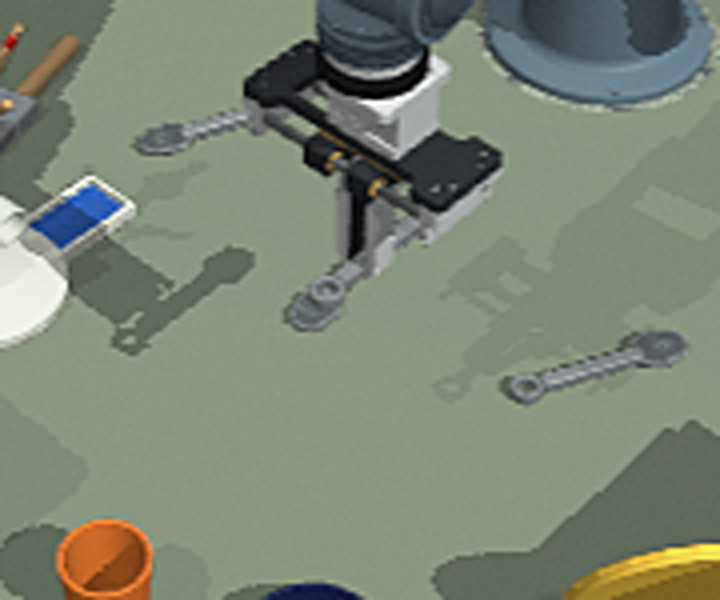

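>>> {"method": "carry_out", "body": {
  "targets": [
    {"x":19.5,"y":0,"z":-6.2,"turn":0},
    {"x":19.5,"y":0,"z":-6.2,"turn":0},
    {"x":19.5,"y":0,"z":-6.2,"turn":0},
    {"x":19.5,"y":0,"z":-6.2,"turn":0},
    {"x":19.5,"y":0,"z":-6.2,"turn":0}
  ]
}}

```text
clock: 7.8
ee_pos: [0.4798, -0.0231, 0.2282]
orientation: [[-0.004, 0.0, 1.0], [-1.0, -0.0, -0.004], [0.0, -1.0, 0.0]]
ft_force: [0.3, -0.5, 0.2]
gripper_width: 0.0136
```

>>> {"method": "carry_out", "body": {
  "targets": [
    {"x":20.5,"y":0,"z":0,"turn":0},
    {"x":20.5,"y":0,"z":0,"turn":0},
    {"x":20.5,"y":0,"z":0,"turn":0},
    {"x":20.5,"y":0,"z":0,"turn":0},
    {"x":20.5,"y":0,"z":0,"turn":0}
  ]
}}

```text
clock: 8.22
ee_pos: [0.4796, -0.2288, 0.2283]
orientation: [[-0.005, 0.0, 1.0], [-1.0, -0.0, -0.005], [0.0, -1.0, 0.0]]
ft_force: [0.9, 0.5, -0.2]
gripper_width: 0.0136
```

>>> {"method": "carry_out", "body": {
  "targets": [
    {"x":20.5,"y":0,"z":0,"turn":0},
    {"x":20.5,"y":0,"z":0,"turn":0},
    {"x":20.5,"y":0,"z":0,"turn":0},
    {"x":20.5,"y":0,"z":0,"turn":0},
    {"x":20.5,"y":0,"z":0,"turn":0}
  ]
}}

```text
clock: 8.63
ee_pos: [0.4787, -0.4339, 0.2279]
orientation: [[-0.005, -0.0, 1.0], [-1.0, 0.0, -0.005], [-0.0, -1.0, -0.0]]
ft_force: [0.2, 0.1, -0.1]
gripper_width: 0.0134
```

>>> {"method": "carry_out", "body": {
  "targets": [
    {"x":4,"y":0,"z":0,"turn":0},
    {"x":5,"y":2,"z":0,"turn":0},
    {"x":5,"y":5,"z":0,"turn":0},
    {"x":5,"y":7,"z":0,"turn":0},
    {"x":5,"y":7,"z":0,"turn":0}
  ]
}}

```text
clock: 9.05
ee_pos: [0.4768, -0.4791, 0.1519]
orientation: [[-0.005, -0.006, 1.0], [-1.0, 0.009, -0.005], [-0.009, -1.0, -0.006]]
ft_force: [-0.5, 1.3, -0.8]
gripper_width: 0.0137
```

```bash
python3 - <<'E'
from h import *
o=env.get_obs();print(o["ee_pos"].round(4),o["orientation"].round(3).tolist(),o["ft_force"].round(2),o["moment"].round(3))
p,d=env.capture("scene");x,y=map(int,proj("scene",o["ee_pos"]));print(x,y)
x=max(x,90);cv2.imwrite("pics/g2.png",cv2.resize(p[max(0,y-50):y+70,x-80:x+80,::-1],None,fx=4,fy=4,interpolation=cv2.INTER_CUBIC))
E
```

```text
[ 0.4768 -0.4791  0.1519] [[-0.005, -0.006, 1.0], [-1.0, 0.009, -0.005], [-0.009, -1.0, -0.006]] [-0.47  1.27 -0.79] [0.088 0.005 0.021]
231 138
```

View pics/g2.png

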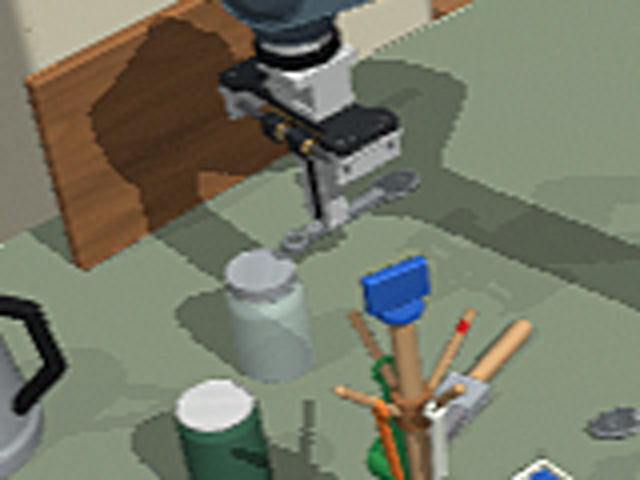

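>>> {"method": "carry_out", "body": {
  "targets": [
    {"x":0,"y":0.8,"z":1,"turn":0},
    {"x":0,"y":1.4,"z":1,"turn":0},
    {"x":0,"y":1.6,"z":1,"turn":0},
    {"x":0,"y":1.6,"z":1,"turn":0},
    {"x":0,"y":1.6,"z":1,"turn":0}
  ]
}}

```text
clock: 9.52
ee_pos: [0.4895, -0.4817, 0.1431]
orientation: [[-0.004, 0.001, 1.0], [-1.0, -0.001, -0.004], [0.001, -1.0, 0.001]]
ft_force: [-0.6, -0.5, -0.8]
gripper_width: 0.0135
```

>>> {"method": "carry_out", "body": {
  "targets": [
    {"x":0,"y":0.1,"z":0,"turn":0},
    {"x":0,"y":0.2,"z":0,"turn":0},
    {"x":0,"y":0.4,"z":0,"turn":0},
    {"x":0,"y":0.5,"z":0,"turn":0},
    {"x":0,"y":0.6,"z":0,"turn":0}
  ]
}}

```text
clock: 9.93
ee_pos: [0.489, -0.4818, 0.1371]
orientation: [[-0.004, -0.0, 1.0], [-1.0, -0.0, -0.004], [0.0, -1.0, -0.0]]
ft_force: [-3.6, 1.5, 6.0]
gripper_width: 0.0136
```

```bash
python3 - <<'E'
from h import *
o=env.get_obs();print(o["ee_pos"].round(4),o["ft_force"].round(2),o["moment"].round(3))
E
```

```text
[ 0.489  -0.4818  0.1371] [-3.57  1.53  5.99] [0.337 0.382 0.003]
```

>>> {"method": "carry_out", "body": {
  "targets": [
    {"x":0,"y":0.1,"z":0,"turn":0},
    {"x":0,"y":0.2,"z":0,"turn":0},
    {"x":0,"y":0.3,"z":0,"turn":0},
    {"x":0,"y":0.4,"z":0,"turn":0},
    {"x":0,"y":0.4,"z":0,"turn":0}
  ]
}}

```text
clock: 10.35
ee_pos: [0.4892, -0.4821, 0.1339]
orientation: [[-0.004, 0.0, 1.0], [-1.0, -0.001, -0.004], [0.001, -1.0, 0.0]]
ft_force: [-3.2, 2.1, 6.4]
gripper_width: 0.0136
```

>>> {"method": "carry_out", "body": {
  "targets": [
    {"x":0,"y":0.1,"z":0,"turn":0},
    {"x":0,"y":0.2,"z":0,"turn":0},
    {"x":0,"y":0.3,"z":0,"turn":0},
    {"x":0,"y":0.4,"z":0,"turn":0},
    {"x":0,"y":0.4,"z":0,"turn":0}
  ]
}}

```text
clock: 10.77
ee_pos: [0.4894, -0.4821, 0.1301]
orientation: [[-0.004, 0.001, 1.0], [-1.0, -0.001, -0.004], [0.001, -1.0, 0.001]]
ft_force: [-2.7, 1.9, 7.1]
gripper_width: 0.0139
```

```bash
python3 - <<'E'
from h import *
o=env.get_obs();print(o["ee_pos"].round(4),o["ft_force"].round(2),o["moment"].round(3))
p,d=env.capture("scene");t,_=env.capture("top")
a=cv2.resize(p[100:190,190:310,::-1],None,fx=5,fy=5,interpolation=cv2.INTER_CUBIC)
cv2.imwrite("pics/g3.png",a)
E
```

```text
[ 0.4894 -0.4821  0.1301] [-2.66  1.9   7.14] [0.42  0.301 0.062]
```

View pics/g3.png

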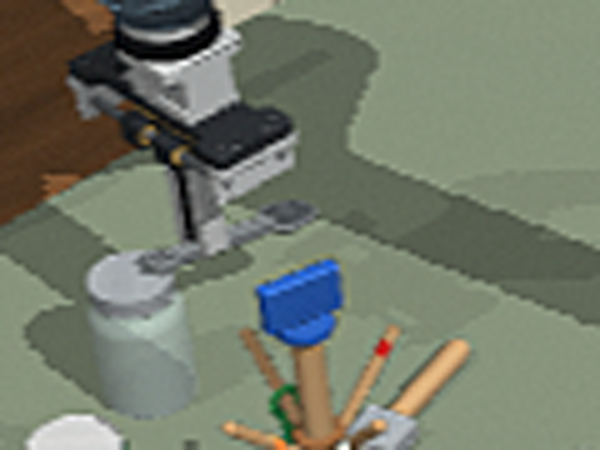

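>>> {"method": "carry_out", "body": {
  "targets": [
    {"x":0,"y":0.15,"z":0,"turn":0},
    {"x":0,"y":0.3,"z":0,"turn":0},
    {"x":0,"y":0.45,"z":0,"turn":0},
    {"x":0,"y":0.6,"z":0,"turn":0},
    {"x":0,"y":0.7,"z":0,"turn":0}
  ]
}}

```text
clock: 11.28
ee_pos: [0.4899, -0.4821, 0.1234]
orientation: [[-0.004, 0.002, 1.0], [-1.0, -0.002, -0.004], [0.002, -1.0, 0.002]]
ft_force: [-0.8, 2.8, 7.1]
gripper_width: 0.0133
```

>>> {"method": "carry_out", "body": {
  "targets": [
    {"x":0,"y":0.15,"z":0,"turn":0},
    {"x":0,"y":0.3,"z":0,"turn":0},
    {"x":0,"y":0.45,"z":0,"turn":0},
    {"x":0,"y":0.55,"z":0,"turn":0},
    {"x":0,"y":0.55,"z":0,"turn":0}
  ]
}}

```text
clock: 11.7
ee_pos: [0.4904, -0.4824, 0.1182]
orientation: [[-0.004, 0.003, 1.0], [-1.0, -0.002, -0.004], [0.002, -1.0, 0.003]]
ft_force: [-0.4, 2.3, 7.2]
gripper_width: 0.0134
```

```bash
cat >> h.py <<'E'
def tilt(n="scene",save=None):
    """bowl: grey blob; print candidate pixels projected in the spoon's upright plane y=ee_y"""
    o=env.get_obs();e=o["ee_pos"];g=e-np.array([0,0,.023])
    p,d=env.capture(n)
    for a in range(0,75,15):
        r=np.radians(a);x=np.array([np.cos(r),0,np.sin(r)])
        print(a,"ring",np.round(proj(n,g+.04*x),1),"bowl",np.round(proj(n,g-.08*x),1))
    return p,o
E
python3 - <<'E'
from h import *
p,o=tilt();print(o["ee_pos"].round(4),o["ft_force"].round(2))
a=cv2.resize(p[100:180,190:290,::-1],None,fx=6,fy=6,interpolation=cv2.INTER_CUBIC)
cv2.imwrite("pics/g4.png",a)
E
```

```text
0 ring [221.5 157.1] bowl [246.6 142.9]
15 ring [221.4 154.7] bowl [246.7 147.6]
30 ring [221.9 152.1] bowl [245.6 152.5]
45 ring [222.9 149.5] bowl [243.6 157.4]
60 ring [224.5 147.1] bowl [240.6 162. ]
[ 0.4904 -0.4824  0.1182] [-0.35  2.33  7.22]
```

View pics/g4.png

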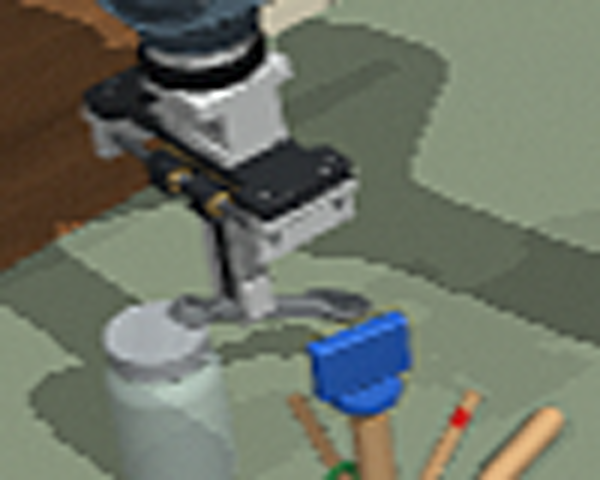

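>>> {"method": "carry_out", "body": {
  "targets": [
    {"x":0,"y":-2,"z":0,"turn":0},
    {"x":0,"y":-2,"z":1.3,"turn":0},
    {"x":0,"y":-1.5,"z":1.3,"turn":0},
    {"x":0,"y":-1,"z":1.3,"turn":0},
    {"x":0,"y":-0.8,"z":1.3,"turn":0}
  ]
}}

```text
clock: 12.17
ee_pos: [0.5021, -0.4818, 0.1242]
orientation: [[-0.004, 0.0, 1.0], [-1.0, -0.0, -0.004], [0.0, -1.0, 0.0]]
ft_force: [-3.0, 2.6, 13.9]
gripper_width: 0.0138
```

>>> {"method": "carry_out", "body": {
  "targets": [
    {"x":0,"y":0.15,"z":0,"turn":0},
    {"x":0,"y":0.3,"z":0,"turn":0},
    {"x":0,"y":0.5,"z":0,"turn":0},
    {"x":0,"y":0.6,"z":0,"turn":0},
    {"x":0,"y":0.6,"z":0,"turn":0}
  ]
}}

```text
clock: 12.58
ee_pos: [0.5025, -0.4823, 0.12]
orientation: [[-0.004, 0.001, 1.0], [-1.0, -0.002, -0.004], [0.002, -1.0, 0.001]]
ft_force: [-1.3, 2.4, 12.1]
gripper_width: 0.0138
```

>>> {"method": "carry_out", "body": {
  "targets": [
    {"x":0,"y":0.15,"z":0,"turn":0},
    {"x":0,"y":0.3,"z":0,"turn":0},
    {"x":0,"y":0.45,"z":0,"turn":0},
    {"x":0,"y":0.5,"z":0,"turn":0},
    {"x":0,"y":0.5,"z":0,"turn":0}
  ]
}}

```text
clock: 13.0
ee_pos: [0.5022, -0.4833, 0.1157]
orientation: [[-0.004, 0.001, 1.0], [-1.0, -0.003, -0.004], [0.003, -1.0, 0.001]]
ft_force: [-2.6, 1.1, 13.5]
gripper_width: 0.0134
```

```bash
python3 - <<'E'
from h import *
p,o=tilt();print(o["ee_pos"].round(4),o["ft_force"].round(2))
cv2.imwrite("pics/g5.png",p[:,:,::-1])
a=p[125:175,205:265]
H=hsv(a);d=(a[...,1].astype(int)-a[...,0])  # grey mask
for r in range(0,50,1): print(125+r,''.join('#' if abs(d[r,c])<6 and H[r,c,1]<40 else '.' for c in range(60)))
E
```

```text
0 ring [218.9 159. ] bowl [244.2 144.7]
15 ring [218.8 156.6] bowl [244.2 149.4]
30 ring [219.3 154. ] bowl [243.2 154.3]
45 ring [220.3 151.4] bowl [241.1 159.2]
60 ring [221.9 149. ] bowl [238.2 163.8]
[ 0.5022 -0.4833  0.1157] [-2.63  1.09 13.51]
125 ######......###################.............................
126 ######.......################...#..##.......................
127 .#..#.##.......###########.##.###.#...#.....................
128 ...........#.....#####################.#....................
129 ...........####...####.################.....................
130 ........#......#....#.#################.#...................
131 .......#.......###....###############...##..................
132 ............#.##.##...#############.######..................
133 ..............##....#.#############.#####...................
134 ..........#...##......############.######...................
135 ................#..#....###.#..#.########...................
136 ....................###.####...##########...................
137 ...............##...#####.....###########...................
138 .
[... 1699 characters left out ...]
..................................................
165 ............................................................
166 ............................................................
167 ............................................................
168 ............................................................
169 .............................................#..............
170 ............................................................
171 ............................................................
172 ............................................................
173 ............................................................
174 ............................................................
```

>>> {"method": "carry_out", "body": {
  "targets": [
    {"x":0,"y":0.15,"z":0,"turn":0},
    {"x":0,"y":0.3,"z":0,"turn":0},
    {"x":0,"y":0.4,"z":0,"turn":0},
    {"x":0,"y":0.4,"z":0,"turn":0},
    {"x":0,"y":0.4,"z":0,"turn":0}
  ]
}}

```text
clock: 13.47
ee_pos: [0.5018, -0.4837, 0.1116]
orientation: [[-0.004, 0.001, 1.0], [-1.0, -0.004, -0.004], [0.004, -1.0, 0.001]]
ft_force: [-4.1, 0.7, 12.7]
gripper_width: 0.0137
```

>>> {"method": "carry_out", "body": {
  "targets": [
    {"x":0,"y":-4,"z":0,"turn":0},
    {"x":0,"y":-8,"z":0,"turn":0},
    {"x":0,"y":-12,"z":-1,"turn":0},
    {"x":0,"y":-16,"z":-3,"turn":0},
    {"x":0,"y":-19.5,"z":-5,"turn":0}
  ]
}}

```text
clock: 13.88
ee_pos: [0.4521, -0.4808, 0.3024]
orientation: [[-0.003, -0.001, 1.0], [-1.0, 0.002, -0.003], [-0.002, -1.0, -0.001]]
ft_force: [0.2, -1.0, -0.3]
gripper_width: 0.0133
```

>>> {"method": "carry_out", "body": {
  "targets": [
    {"x":-4,"y":0,"z":0,"turn":0},
    {"x":-8,"y":0,"z":0,"turn":0},
    {"x":-12,"y":0,"z":0,"turn":0},
    {"x":-16,"y":0,"z":0,"turn":0},
    {"x":-19,"y":0,"z":0,"turn":0}
  ]
}}

```text
clock: 14.3
ee_pos: [0.4526, -0.2885, 0.3005]
orientation: [[-0.004, -0.002, 1.0], [-1.0, 0.003, -0.004], [-0.003, -1.0, -0.002]]
ft_force: [0.5, 0.6, -1.2]
gripper_width: 0.0141
```

>>> {"method": "carry_out", "body": {
  "targets": [
    {"x":-4,"y":0,"z":0,"turn":0},
    {"x":-8,"y":0,"z":0,"turn":0},
    {"x":-12.5,"y":0,"z":0,"turn":0},
    {"x":-12.5,"y":0,"z":0,"turn":0},
    {"x":-12.5,"y":0,"z":0,"turn":0}
  ]
}}

```text
clock: 14.72
ee_pos: [0.4536, -0.1645, 0.3011]
orientation: [[-0.001, -0.002, 1.0], [-1.0, 0.001, -0.001], [-0.001, -1.0, -0.002]]
ft_force: [-0.1, -0.1, -0.1]
gripper_width: 0.0138
```

```bash
python3 - <<'E'
from h import *
p,o=tilt();print(o["ee_pos"].round(4),o["ft_force"].round(2),o["orientation"].round(3).tolist())
t,_=tilt("top")
cv2.imwrite("pics/s6.png",p[:,:,::-1]);cv2.imwrite("pics/t6.png",t[:,:,::-1])
x,y=map(int,proj("scene",o["ee_pos"]));u,v=map(int,proj("top",o["ee_pos"]));print(x,y,u,v)
a=cv2.resize(p[y-20:y+60,x-60:x+40,::-1],None,fx=6,fy=6,interpolation=cv2.INTER_CUBIC)
cv2.imwrite("pics/g6.png",a);red()
E
```

```text
0 ring [284.6 148.4] bowl [311.5 132.1]
15 ring [284.7 145.5] bowl [311.  137.7]
30 ring [285.4 142.5] bowl [309.5 143.5]
45 ring [286.8 139.4] bowl [306.9 149.2]
60 ring [288.6 136.6] bowl [303.5 154.5]
[ 0.4536 -0.1645  0.3011] [-0.12 -0.07 -0.13] [[-0.001, -0.002, 1.0], [-1.0, 0.001, -0.001], [-0.001, -1.0, -0.002]]
0 ring [365.4 214.1] bowl [365.5 248.7]
15 ring [365.9 214.2] bowl [364.6 248.1]
30 ring [366.3 215. ] bowl [363.8 246. ]
45 ring [366.7 216.5] bowl [363.2 242.6]
60 ring [366.9 218.8] bowl [362.7 238.2]
293 136 366 225
red [265 168   3   3   7] [266.   169.29] [ 0.5719 -0.1696  0.237 ]
```

View pics/g6.png

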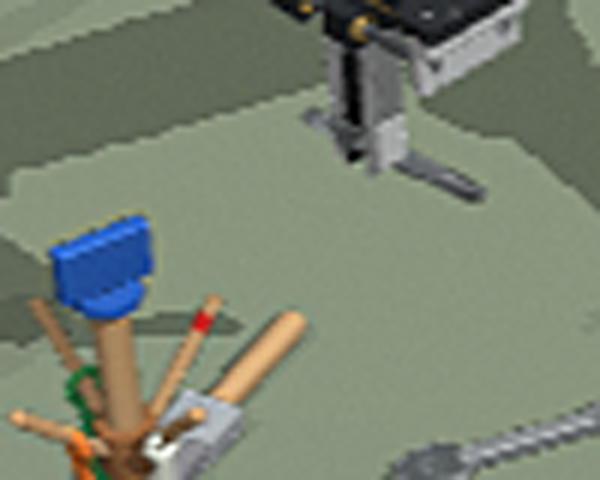

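```bash
cat >> h.py <<'E'
def rayy(n,u,v,y):
    c=env.camera_params(n);K=c["mtx"];T=c["cam_to_world"]
    r=T[:3,:3]@np.array([(u-K[0,2])/K[0,0],-(v-K[1,2])/K[1,1],-1]);o=T[:3,3]
    return o+r*(y-o[1])/r[1]
def tri(a,b):
    A=[];B=[]
    for n,(u,v) in(("scene",a),("top",b)):
        c=env.camera_params(n);K=c["mtx"];T=c["cam_to_world"]
        r=T[:3,:3]@np.array([(u-K[0,2])/K[0,0],-(v-K[1,2])/K[1,1],-1]);r/=np.linalg.norm(r)
        Q=np.eye(3)-np.outer(r,r);A.append(Q);B.append(Q@T[:3,3])
    return np.linalg.lstsq(np.vstack(A),np.hstack(B),rcond=None)[0]
def asc(p,u,v,w,h):
    a=p[v-h:v+h,u-w:u+w].astype(int);R,G,B=a[...,0],a[...,1],a[...,2]
    for r in range(2*h):
        print(v-h+r,''.join('R' if R[r,c]>G[r,c]+60 and B[r,c]<R[r,c]-60 and G[r,c]<70 else 'o' if R[r,c]>G[r,c]+12 else '.' if G[r,c]>max(R[r,c]+6,B[r,c]+12) else 'B' if B[r,c]>R[r,c]+40 else '#' for c in range(2*w)))
E
python3 - <<'E'
from h import *
p=cv2.imread("pics/s6.png")[:,:,::-1];t=cv2.imread("pics/t6.png")[:,:,::-1];t2=cv2.imread("pics/top2.png")[:,:,::-1]
for n,(u,v) in(("ring",(285.9,135.3)),("bowl",(309.7,146.2))): print(n,rayy("scene",u,v,-.1645).round(4))
print("scene from 280,128");asc(p,298,142,22,14)
print("top 345..");asc(t,366,214,20,40)
asc(t2,366,195,14,14)
E
```

```text
ring [ 0.4842 -0.1645  0.3234]
bowl [ 0.3838 -0.1645  0.2266]
scene from 280,128
128 ...........#############.##########.........
129 ...........#############..#######...........
130 ............############..#####.............
131 ............############..####..............
132 ............############....................
133 ............############....................
134 ........###.############....................
135 .......#################....................
136 ........################....................
137 ..........##############....................
138 ............#############...................
139 .............############...................
140 .............############...................
141 .............##############.................
142 ..............###.###########...............
143 ..................#############.............
144 ..................###...#########...........
145 ..........................#########.........
146 .............................#######........
147 ...............................#######......
148 .................................##
[... 4186 characters left out ...]
..#....
188 ####oooo###oo#........#...#.
189 ####oooo###oo.........#.....
190 ####oooo###oo####.....#..#..
191 ###########oo##########..##.
192 ###########oRo########...##.
193 ###########oRo#########.....
194 ###########ooo#########.....
195 ############oo########......
196 ############oo#######.......
197 #####################.......
198 ####################........
199 ###################.........
200 ###################.#.......
201 ###################.........
202 ###################.........
203 ################............
204 ###############.............
205 #############...............
206 BBBB###BBB###...............
207 BBBBBBBBBBB###..............
208 BBBBBBBBBBB#.#..............
```

```bash
python3 - <<'E'
from h import *
q=tri((266,169.3),(364,192.5));print("band",q.round(4),np.round(proj("scene",q),1),np.round(proj("top",q),1))
print("band top@.2375",ray("top",364,192.5,.2375).round(4),"scene",ray("scene",266,169.3,.2375).round(4))
print("tip top",ray("top",364.5,196.5,.248).round(4),"tip scene",ray("scene",268.8,165.8,.248).round(4))
for h in(.02,.19,.25,.325): print(h,np.round(proj("top",[.6308,-.1672,h]),1),np.round(proj("scene",[.6308,-.1672,h]),1))
# colour-based rod centroid in scene, per row; and mast
p=cv2.imread("pics/s6.png")[:,:,::-1].astype(int)
asc(p,258,176,20,18)
E
```

```text
band [ 0.5762 -0.1654  0.2421] [265.7 169.2] [363.8 192.7]
band top@.2375 [ 0.5778 -0.1668  0.2375] scene [ 0.5723 -0.169   0.2375]
tip top [ 0.5612 -0.1671  0.248 ] tip scene [ 0.5628 -0.1653  0.248 ]
0.02 [356.8 189.3] [258.9 227.8]
0.19 [362.3 180.9] [253.7 190. ]
0.25 [364.6 177.5] [251.7 175.3]
0.325 [367.8 172.7] [249.  155.8]
158 ...BBBBBBBBBBBBBBBBB#...................
159 ...#BBBBBBBBBBBBBBBBB...................
160 ...#BBBBBBBBBBBBBBBBB...................
161 ...#BBBBBBBBBBBBBBBB#...................
162 ...#BBBBBBBBBBBBBB#.....................
163 ....BBBBBBBBBBBBBBB.....................
164 ....BBBBBBBBBBBBBBB#....................
165 ####BBBBBBBBBBBBBBB..........ooo........
166 ooo##BBBBBBBBBBBBB#..........ooo#.......
167 ooo#.##BBBBBBBBBBB..........ooo#........
168 #ooo#...#BBBBBBB#..........oRoo.........
169 #oooo....#####ooo.........#RRRR.........
170 .#ooo#...#ooooooo.........oRRR#........o
171 ..#ooo....#oooooo#........oooo........#o
172 ...ooo#...#oooooo#.......#ooo........#oo
173 ...#ooo#..#oooooo#.......ooo#.......#ooo
174 ....ooo#...oooooo#......#ooo........oooo

[... 154 characters left out ...]
ooo....oooo......ooooooo#
179 ........#o#.oooooo#..#ooo#.....#ooooooo.
180 ........ooo.oooooo#..#oo#.....#ooooooo..
181 ........oooooooooo#..ooo.#####ooooooo...
182 .........#oooooooo#.oooo#######ooooo....
183 ..........ooooooooooooo############.....
184 ..........#ooooooooooo####ooo######.....
185 oo.........ooooooooooo####oooo######....
186 ooooo##...ooooooooooo##ooooo########....
187 oooooooo..#oooooooooooooooo#########....
188 .#ooooooo..ooooooooo##ooo##########.....
189 ....#oooooooooooooo#.#oo##########......
190 .....#ooooooooooooo##############.......
191 ......oRooooooooooo#.###########........
192 ......#Roo#.ooooooo############.........
193 ......#oRo..oooooooo##########..........
```

>>> {"method": "carry_out", "body": {
  "targets": [
    {"x":0.25,"y":0,"z":3,"turn":0},
    {"x":0.25,"y":3,"z":5,"turn":0},
    {"x":0.25,"y":5,"z":6,"turn":0},
    {"x":0.25,"y":5.5,"z":6.2,"turn":0},
    {"x":0.25,"y":5.5,"z":6.2,"turn":0}
  ]
}}

```text
clock: 15.28
ee_pos: [0.5152, -0.1699, 0.2449]
orientation: [[-0.005, -0.005, 1.0], [-1.0, 0.003, -0.005], [-0.002, -1.0, -0.005]]
ft_force: [0.5, 0.8, 0.5]
gripper_width: 0.0138
```

```bash
cat >> h.py <<'E'
def look(k):
    o=env.get_obs();p,_=env.capture("scene");e=o["ee_pos"]
    print(e.round(4),o["ft_force"].round(2),o["moment"].round(3),"ring pred px",np.round(proj("scene",e+[.030,0,.022]),1),"tip pred",np.round(proj("scene",[.5642,-.1672,.248]),1))
    cv2.imwrite(f"pics/k{k}.png",p[:,:,::-1]);asc(p,272,160,26,16);return p
E
python3 -c "
from h import *
look(1)"
```

```text
[ 0.5152 -0.1699  0.2449] [0.49 0.82 0.45] [-0.034  0.062  0.029] ring pred px [271.5 157.9] tip pred [268.  165.7]
144 ..........................####oo####################
145 ..........................####oo####################
146 ...........................#########################
147 ...........................#########################
148 ...........................#########################
149 ...........................#########################
150 ...........................########################.
151 ...........................######################...
152 ......##BBB#...............#####################....
153 .....BBBBBBB...............###################......
154 .##BBBBBBBBB................#################.......
155 BBBBBBBBBBBB#...............############.##.........
156 BBBBBBBBBBBB#...........#...############............
157 BBBBBBBBBBBB#...........################............
158 BBBBBBBBBBBB#..........#################............
159 BBBBBBBBBBBBB...........################............
160 BBBBBBBBBBBBB............###############............
161 BBBBBBBBBBBB#...............############............
162 BBBBBBBBBB#..................#############..........
163 BBBBBBBBBBB..................################.......
164 BBBBBBBBBBB#..................###.#############.....
165 BBBBBBBBBBB..........ooo..........################..
166 BBBBBBBBBB#..........ooo#.........##.....##########.
167 BBBBBBBBBB..........ooo#..........##........########
168 #BBBBBBB#..........#Roo..........#ooo#........######
169 ..####ooo..........RRRo.........oooooo..........####
170 ..ooooooo.........#RRR.........ooooooo.............#
171 ..#oooooo#........oooo........#oooooo#..............
172 ...oooooo#.......#ooo........#ooooooo...............
173 ...oooooo#.......ooo#.......#ooooooo................
174 ...oooooo#......#ooo.......#ooooooo.................
175 #.#ooooooo......ooo#.......ooooooo#.................
```

>>> {"method": "carry_out", "body": {
  "targets": [
    {"x":0,"y":0.7,"z":0.65,"turn":0},
    {"x":0,"y":1.3,"z":1.2,"turn":0},
    {"x":0,"y":1.3,"z":1.2,"turn":0},
    {"x":0,"y":1.3,"z":1.2,"turn":0},
    {"x":0,"y":1.3,"z":1.2,"turn":0}
  ]
}}

```text
clock: 15.75
ee_pos: [0.5283, -0.1693, 0.2349]
orientation: [[-0.004, 0.0, 1.0], [-1.0, -0.0, -0.004], [0.0, -1.0, 0.0]]
ft_force: [-0.1, -0.1, -1.1]
gripper_width: 0.0136
```

```bash
python3 -c "
from h import *
look(2)"
```

```text
[ 0.5283 -0.1693  0.2349] [-0.06 -0.08 -1.13] [ 0.01   0.068 -0.004] ring pred px [268.8 162.3] tip pred [268.  165.7]
144 ...............####oo###############################
145 .................##ooo##############################
146 ..................###..#######o#####################
147 .......................#####oooo####################
148 .......................#####oo######################
149 .......................####oo#######################
150 ........................####oo######################
151 ........................############################
152 ......##BBB#............############################
153 .....BBBBBBB............###########################.
154 .##BBBBBBBBB............#########################...
155 BBBBBBBBBBBB#............############.##########....
156 BBBBBBBBBBBB#............#####################......
157 BBBBBBBBBBBB#............####################.......
158 BBBBBBBBBBBB#............##################.........
159 BBBBBBBBBBBBB............################...........
160 BBBBBBBBBBBBB............############..#............
161 BBBBBBBBBBBB#........###.############...............
162 BBBBBBBBBB#.........#################...............
163 BBBBBBBBBBB..........################...............
164 BBBBBBBBBBB#..........###############...............
165 BBBBBBBBBBB..........ooo#############...............
166 BBBBBBBBBB#..........ooo..############..............
167 BBBBBBBBBB..........ooo#..###############...........
168 #BBBBBBB#..........#Roo....###.#############........
169 ..####ooo..........RRRo.....#..###############......
170 ..ooooooo.........#RRo.........###ooo###########....
171 ..#oooooo#........oooo........###oooo#..##########..
172 ...oooooo#.......#ooo........#ooooooo......########.
173 ...oooooo#.......ooo#.......#ooooooo.........#######
174 ...oooooo#......#ooo........ooooooo.............###.
175 #..ooooooo......ooo#.......ooooooo..................
```

>>> {"method": "carry_out", "body": {
  "targets": [
    {"x":-0.2,"y":0,"z":-0.1,"turn":0},
    {"x":-0.2,"y":0.2,"z":0,"turn":0},
    {"x":-0.2,"y":0.4,"z":0.2,"turn":0},
    {"x":-0.2,"y":0.5,"z":0.25,"turn":0},
    {"x":-0.2,"y":0.5,"z":0.25,"turn":0}
  ]
}}

```text
clock: 16.22
ee_pos: [0.5308, -0.1673, 0.2302]
orientation: [[-0.004, -0.0, 1.0], [-1.0, -0.0, -0.004], [0.0, -1.0, -0.0]]
ft_force: [-3.6, 1.5, 4.7]
gripper_width: 0.0137
```

>>> {"method": "carry_out", "body": {
  "targets": [
    {"x":0,"y":0.1,"z":0.08,"turn":0},
    {"x":0,"y":0.2,"z":0.16,"turn":0},
    {"x":0,"y":0.3,"z":0.24,"turn":0},
    {"x":0,"y":0.4,"z":0.32,"turn":0},
    {"x":0,"y":0.4,"z":0.32,"turn":0}
  ]
}}

```text
clock: 16.63
ee_pos: [0.5342, -0.1673, 0.2266]
orientation: [[-0.004, 0.001, 1.0], [-1.0, -0.0, -0.004], [0.0, -1.0, 0.001]]
ft_force: [-3.8, 2.5, 6.1]
gripper_width: 0.0138
```

```bash
python3 -c "
from h import *
look(3)"
```

```text
[ 0.5342 -0.1673  0.2266] [-3.84  2.49  6.05] [ 0.287  0.413 -0.025] ring pred px [268.  165.6] tip pred [268.  165.7]
144 ..............######################################
145 ..............#####ooo##############################
146 ..............#####o################################
147 ..............####oo################################
148 ...............####oo###############################
149 .................###################################
150 ......................######ooo#####################
151 ......................#####oo#######################
152 ......##BBB#..........#####oo#######################
153 .....BBBBBBB...........####o########################
154 ..#BBBBBBBBB...........#############################
155 BBBBBBBBBBBB#..........#############################
156 BBBBBBBBBBBB#...........###########################.
157 BBBBBBBBBBBB#..........##########################...
158 BBBBBBBBBBBB#...........########################....
159 BBBBBBBBBBBBB...........######################......
160 BBBBBBBBBBBBB...........####################........
161 BBBBBBBBBBBB#...........############.######.........
162 BBBBBBBBBB#...........###################...........
163 BBBBBBBBBBB..........###############..##............
164 BBBBBBBBBBB#.........###############................
165 BBBBBBBBBBB..........#o#############................
166 BBBBBBBBBB#..........ooo#############...............
167 BBBBBBBBBB..........ooo#.############...............
168 #BBBBBBB#..........#Roo..#############..............
169 ..###oooo..........RRRo..############o..............
170 ..#oooooo.........#RRR....###########o..............
171 ..#oooooo#........oooo....#############.............
172 ...oooooo#.......#ooo......#.###########............
173 ...oooooo#.......ooo#.......#oo###o#######..........
174 ...oooooo#......#ooo........ooo#ooo#.######.........
175 #..ooooooo......ooo#.......ooooooo#...######........
```

>>> {"method": "carry_out", "body": {
  "targets": [
    {"x":0,"y":-0.8,"z":-0.5,"turn":0},
    {"x":0,"y":-1.2,"z":-0.43,"turn":0},
    {"x":0,"y":-1.2,"z":-0.43,"turn":0},
    {"x":0,"y":-1.2,"z":-0.43,"turn":0},
    {"x":0,"y":-1.2,"z":-0.43,"turn":0}
  ]
}}

```text
clock: 17.1
ee_pos: [0.5296, -0.1672, 0.2373]
orientation: [[-0.004, -0.0, 1.0], [-1.0, 0.0, -0.004], [-0.0, -1.0, -0.0]]
ft_force: [-0.6, -0.3, -0.4]
gripper_width: 0.0136
```

```bash
sed -i 's/\[.030,0,.022\]/[.0275,0,.0165]/' h.py; python3 -c "
from h import *
p=look(4)
a=p[145:180,250:300]
cv2.imwrite('pics/k4c.png',cv2.resize(a[:,:,::-1],None,fx=14,fy=14,interpolation=cv2.INTER_CUBIC))
for r in range(154,172): print(r,' '.join('%3d'%x for x in p[r,262:282].astype(int).sum(1)//3))"
```

```text
[ 0.5296 -0.1672  0.2373] [-0.61 -0.28 -0.35] [ 0.026 -0.031  0.052] ring pred px [269.6 163.3] tip pred [268.  165.7]
144 ...............####oo###############################
145 .................##ooo##############################
146 ...................##..#######o#####################
147 .......................#####oooo####################
148 .......................#####oo######################
149 .......................####oo#######################
150 ........................####oo######################
151 ........................############################
152 .......#BBB#............############################
153 .....BBBBBBB............###########################.
154 .##BBBBBBBBB.............########################...
155 BBBBBBBBBBBB#...........########################....
156 BBBBBBBBBBBB#............#####################......
157 BBBBBBBBBBBB#............###################........
158 BBBBBBBBBBBB#............##################.........
159 BBBBBBBBBBBBB.........###################...........
160 BBBBBBBBBBBBB........################...............
161 BBBBBBBB
[... 1654 characters left out ...]
  59  79 119 113 100 127 174
164 137 137 139 138 140 132 130 145 142 123  76  66  58  59  81 106 132 169 173 168
165 139 138 139 139 133 128 127 113 133 135 116 102  57  62  72  99 136 172 170 167
166 139 136 139 141 132 128 156 139 109 140 126 101  44  31  74 102 135 170 167 167
167 137 141 143 126 116 153 156 139 139 139 129  99  43   0  25  70 114 154 170 167
168 139 140 142 129  73 120 135 130 140 141 139 109  36  36 105 131 122 154 171 171
169 136 142 127  89  78  85 113 141 140 137 141 139 108 105 145 119 111 141 173 155
170 138 141 131  87  83 105 125 141 141 138 140 142 146 147 129  89 104 147 186 168
171 139 128 120 149 130 116 143 139 139 137 137 142 141 128  93  97 107 164 189 180
```

View pics/k4c.png

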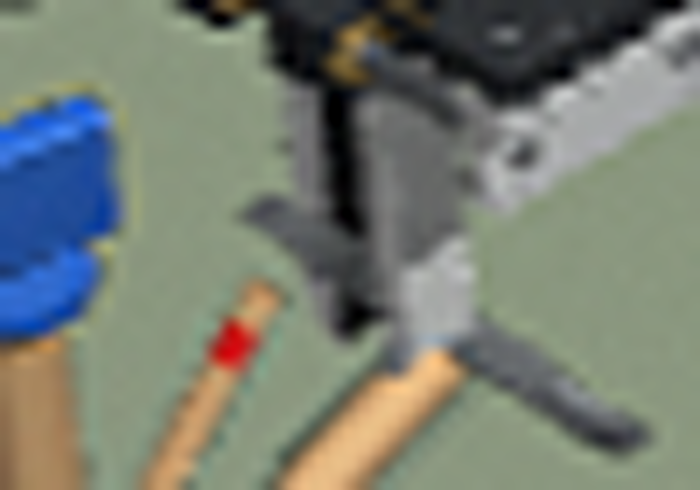

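>>> {"method": "carry_out", "body": {
  "targets": [
    {"x":0,"y":-0.55,"z":0.2,"turn":0},
    {"x":0,"y":-0.55,"z":0.58,"turn":0},
    {"x":0,"y":-0.3,"z":0.8,"turn":0},
    {"x":0,"y":0,"z":1.1,"turn":0},
    {"x":0,"y":0,"z":1.1,"turn":0}
  ]
}}

```text
clock: 17.57
ee_pos: [0.5407, -0.1672, 0.2368]
orientation: [[-0.004, -0.001, 1.0], [-1.0, 0.0, -0.004], [-0.0, -1.0, -0.001]]
ft_force: [-0.4, 0.6, -0.3]
gripper_width: 0.0136
```

>>> {"method": "carry_out", "body": {
  "targets": [
    {"x":0,"y":0.1,"z":0.1,"turn":0},
    {"x":0,"y":0.2,"z":0.2,"turn":0},
    {"x":0,"y":0.3,"z":0.28,"turn":0},
    {"x":0,"y":0.3,"z":0.28,"turn":0},
    {"x":0,"y":0.3,"z":0.28,"turn":0}
  ]
}}

```text
clock: 17.98
ee_pos: [0.5423, -0.1674, 0.2355]
orientation: [[-0.004, -0.003, 1.0], [-1.0, -0.0, -0.004], [0.0, -1.0, -0.003]]
ft_force: [-9.6, 1.4, 8.3]
gripper_width: 0.0139
```

```bash
python3 -c "
from h import *
p=look(5)"
```

```text
[ 0.5423 -0.1674  0.2355] [-9.59  1.36  8.31] [ 0.217  1.296 -0.012] ring pred px [266.5 165.5] tip pred [268.  165.7]
144 ............#####oo#################################
145 ............####oo##################################
146 ............####oo##################################
147 .............###oo##################################
148 ...............#####################################
149 ................#...#######oo#######################
150 ....................#####oo#########################
151 .........#..........####oo##########################
152 .......#BBB#.........###oo##########################
153 .....BBBBBBB.........###############################
154 ..#BBBBBBBBB.........#############################..
155 BBBBBBBBBBBB#........###########################....
156 BBBBBBBBBBBB#........##########################.....
157 BBBBBBBBBBBB#........########################.......
158 BBBBBBBBBBBB#.........######################........
159 BBBBBBBBBBBBB.........####################..........
160 BBBBBBBBBBBBB........###################............
161 BBBBBBBBBBBB#......####################.............
162 BBBBBBBBBB#........###############.##...............
163 BBBBBBBBBBB........###############..................
164 BBBBBBBBBBB#..........############..................
165 BBBBBBBBBBB..........#o###########..................
166 BBBBBBBBBB#..........ooo###########.................
167 BBBBBBBBBB..........ooo############.................
168 #BBBBBBB#..........#RRo###########ooo#..............
169 ..####ooo.........#RRRo############ooo..............
170 ..ooooooo.........#RRo..############oo..............
171 ..#oooooo#........ooo#...#..##########..............
172 ...oooooo#.......#ooo........###o#######............
173 ..#oooooo#.......ooo#.......##ooooo######...........
174 ...oooooo#......#ooo........ooooooo#######..........
175 #..ooooooo......ooo#......#ooooooo....######........
```

>>> {"method": "carry_out", "body": {
  "targets": [
    {"x":0,"y":-0.5,"z":-0.5,"turn":0},
    {"x":0.05,"y":-0.4,"z":-0.77,"turn":0},
    {"x":0.05,"y":-0.25,"z":-0.77,"turn":0},
    {"x":0.05,"y":-0.25,"z":-0.77,"turn":0},
    {"x":0.05,"y":-0.25,"z":-0.77,"turn":0}
  ]
}}

```text
clock: 18.45
ee_pos: [0.5356, -0.1677, 0.2365]
orientation: [[-0.004, -0.0, 1.0], [-1.0, 0.0, -0.004], [-0.0, -1.0, -0.0]]
ft_force: [-0.2, 0.2, 0.1]
gripper_width: 0.0134
```

>>> {"method": "carry_out", "body": {
  "targets": [
    {"x":0,"y":0.11,"z":0.1,"turn":0},
    {"x":0,"y":0.22,"z":0.2,"turn":0},
    {"x":0,"y":0.33,"z":0.3,"turn":0},
    {"x":0,"y":0.33,"z":0.3,"turn":0},
    {"x":0,"y":0.33,"z":0.3,"turn":0}
  ]
}}

```text
clock: 18.87
ee_pos: [0.5388, -0.1677, 0.2335]
orientation: [[-0.004, -0.0, 1.0], [-1.0, 0.0, -0.004], [-0.0, -1.0, -0.0]]
ft_force: [0.3, -0.8, 0.1]
gripper_width: 0.014
```

>>> {"method": "carry_out", "body": {
  "targets": [
    {"x":0,"y":0.05,"z":0.05,"turn":0},
    {"x":0,"y":0.1,"z":0.1,"turn":0},
    {"x":0,"y":0.15,"z":0.14,"turn":0},
    {"x":0,"y":0.15,"z":0.14,"turn":0},
    {"x":0,"y":0.15,"z":0.14,"turn":0}
  ]
}}

```text
clock: 19.28
ee_pos: [0.5401, -0.1678, 0.2322]
orientation: [[-0.004, -0.0, 1.0], [-1.0, 0.0, -0.004], [-0.0, -1.0, -0.0]]
ft_force: [0.4, 0.6, -0.4]
gripper_width: 0.0138
```

```bash
cat >> h.py <<'E'
def avg(k=6):
    F=[];M=[]
    for i in range(k):
        o=env.get_obs();F.append(o["ft_force"]);M.append(o["moment"]);env.capture("top")
    print(o["ee_pos"].round(4),"F",np.mean(F,0).round(2),"sd",np.std(F,0).round(2),"M",np.mean(M,0).round(3))
E
python3 -c "
from h import *
p=look(6);avg()"
```

```text
[ 0.5401 -0.1678  0.2322] [ 0.35  0.59 -0.4 ] [ 0.021  0.007 -0.016] ring pred px [267.1 166. ] tip pred [268.  165.7]
144 ............######oo################################
145 ............#####ooo################################
146 ............####oo##################################
147 .............####oo#################################
148 ...............#####################################
149 ................##..######ooo#######################
150 .....................#####ooo#######################
151 .....................####oo#########################
152 ......##BBB#.........####oo#########################
153 .....BBBBBBB..........####oo########################
154 ..#BBBBBBBBB..........#############################.
155 BBBBBBBBBBBB#.........############################..
156 BBBBBBBBBBBB#.........##########################....
157 BBBBBBBBBBBB#.........#########################.....
158 BBBBBBBBBBBB#.........#######################.......
159 BBBBBBBBBBBBB.........#####################.........
160 BBBBBBBBBBBBB.........####################..........
161 BBBBBBBB
[... 235 characters left out ...]
......#o############.................
166 BBBBBBBBBB#..........ooo###########.................
167 BBBBBBBBBB..........ooo############.................
168 #BBBBBBB#..........oRRo############oo#..............
169 ..###oooo..........RRRo.###########ooo..............
170 ..ooooooo.........#RRo..############oo..............
171 ..#oooooo#........oooo...##..#########..............
172 ...oooooo#.......#ooo........###########............
173 ...oooooo#.......ooo#.......###oooo######...........
174 ...oooooo#......#ooo.......#ooooooo#######..........
175 #..ooooooo......ooo#.......ooooooo#...#####.........
[ 0.5401 -0.1678  0.2322] F [ 0.16 -0.15 -0.66] sd [0.69 0.7  0.48] M [ 0.04   0.    -0.007]
```

>>> {"method": "carry_out", "body": {
  "targets": [
    {"x":0,"y":0.1,"z":0.1,"turn":0},
    {"x":0,"y":0.2,"z":0.19,"turn":0},
    {"x":0,"y":0.3,"z":0.28,"turn":0},
    {"x":0,"y":0.3,"z":0.28,"turn":0},
    {"x":0,"y":0.3,"z":0.28,"turn":0}
  ]
}}

```text
clock: 20.05
ee_pos: [0.5429, -0.1678, 0.229]
orientation: [[-0.004, -0.0, 1.0], [-1.0, 0.0, -0.004], [-0.0, -1.0, -0.0]]
ft_force: [-0.8, 0.2, 0.5]
gripper_width: 0.0137
```

```bash
python3 -c "
from h import *
avg()"
```

```text
[ 0.5429 -0.1678  0.2292] F [-0.12  0.13 -0.3 ] sd [0.68 0.62 0.58] M [ 0.022  0.008 -0.011]
```

Still free and deeper than both earlier contacts; continue.

>>> {"method": "carry_out", "body": {
  "targets": [
    {"x":0,"y":0.1,"z":0.1,"turn":0},
    {"x":0,"y":0.2,"z":0.19,"turn":0},
    {"x":0,"y":0.3,"z":0.28,"turn":0},
    {"x":0,"y":0.4,"z":0.37,"turn":0},
    {"x":0,"y":0.4,"z":0.37,"turn":0}
  ]
}}

```text
clock: 20.77
ee_pos: [0.5466, -0.1677, 0.2248]
orientation: [[-0.004, -0.0, 1.0], [-1.0, 0.0, -0.004], [-0.0, -1.0, -0.0]]
ft_force: [-0.4, 0.3, -0.5]
gripper_width: 0.0137
```

```bash
python3 -c "
from h import *
look(7);avg(3)"
```

```text
[ 0.5466 -0.1677  0.2248] [-0.39  0.31 -0.47] [-0.015 -0.021  0.003] ring pred px [265.7 168.8] tip pred [268.  165.7]
144 .###...##########o################################..
145 .........#########oo###############################.
146 ...........#########################################
147 ...........######oo#################################
148 ...........#####o###################################
149 ...........####oo###################################
150 ............###oo###################################
151 ..............######################################
152 .......#BBB#...##..#######oo########################
153 .....BBBBBBB.......#####oo##########################
154 .##BBBBBBBBB.......####ooo##########################
155 BBBBBBBBBBBB#.......####o##########################.
156 BBBBBBBBBBBB#.......#####o#########################.
157 BBBBBBBBBBBB#.......##############################..
158 BBBBBBBBBBBB#.......############################....
159 BBBBBBBBBBBBB.......###########################.....
160 BBBBBBBBBBBBB........########################.......
161 BBBBBBBB
[... 232 characters left out ...]
......####oo#############...............
166 BBBBBBBBBB#........##############...................
167 BBBBBBBBBB..........##############.#................
168 #BBBBBBB#..........#RR############ooo#..............
169 ..###oooo.........#RRRo##########ooooo..............
170 ..ooooooo.........#RRR###########ooooo..............
171 ..#oooooo#........oooo###########oooo#..............
172 ...oooooo#.......#oo#..###########ooo...............
173 ..#oooooo#.......ooo#..##############...............
174 ...oooooo#......#ooo....##.##########...............
175 #..ooooooo......ooo#.......####o#######.............
[ 0.5466 -0.1678  0.2251] F [-0.54 -0.31 -0.84] sd [0.79 0.4  0.09] M [0.024 0.008 0.02 ]
```

>>> {"method": "carry_out", "body": {
  "targets": [
    {"x":0,"y":0.15,"z":0.14,"turn":0},
    {"x":0,"y":0.3,"z":0.28,"turn":0},
    {"x":0,"y":0.45,"z":0.42,"turn":0},
    {"x":0,"y":0.6,"z":0.56,"turn":0},
    {"x":0,"y":0.6,"z":0.56,"turn":0}
  ]
}}

```text
clock: 21.38
ee_pos: [0.5522, -0.1677, 0.2186]
orientation: [[-0.004, -0.001, 1.0], [-1.0, 0.0, -0.004], [-0.0, -1.0, -0.001]]
ft_force: [-0.5, 0.3, -1.1]
gripper_width: 0.0141
```

```bash
python3 -c "
from h import *
avg(3)"
```

```text
[ 0.5522 -0.1678  0.219 ] F [-0.08  0.24 -0.79] sd [0.32 0.18 0.35] M [0.034 0.014 0.013]
```

>>> {"method": "carry_out", "body": {
  "targets": [
    {"x":0,"y":0.15,"z":0.14,"turn":0},
    {"x":0,"y":0.3,"z":0.28,"turn":0},
    {"x":0,"y":0.45,"z":0.42,"turn":0},
    {"x":0,"y":0.6,"z":0.56,"turn":0},
    {"x":0,"y":0.6,"z":0.56,"turn":0}
  ]
}}

```text
clock: 21.95
ee_pos: [0.5578, -0.1678, 0.2127]
orientation: [[-0.004, -0.001, 1.0], [-1.0, 0.0, -0.004], [-0.0, -1.0, -0.001]]
ft_force: [0.3, 0.2, -1.7]
gripper_width: 0.0139
```

```bash
python3 -c "
from h import *
look(8);avg(3)"
```

```text
[ 0.5578 -0.1678  0.2127] [ 0.27  0.23 -1.66] [ 0.031 -0.036 -0.049] ring pred px [263.4 173.5] tip pred [268.  165.7]
144 #####################################...............
145 ####################################................
146 #######....##########################...............
147 #######.....o##########################.............
148 #########.###o################################......
149 #.....#########o###############################.....
150 .......#########o################################...
151 ........#########################################...
152 .......#BBBB##ooo################################...
153 .....BBBBBBB#oo###################################..
154 .##BBBBBBBBB#oo###################################..
155 BBBBBBBBBBBB#oo###################################..
156 BBBBBBBBBBBBB####################################...
157 BBBBBBBBBBBB##...#######o########################...
158 BBBBBBBBBBBB#....#####oo#########################...
159 BBBBBBBBBBBBB....####oo##########################...
160 BBBBBBBBBBBBB.....###oo##########################...
161 BBBBBBBB
[... 235 characters left out ...]
...###oo###################..........
166 BBBBBBBBBB#........##ooo#################...........
167 BBBBBBBBBB.........#ooo################.............
168 #BBBBBBB#..........oRRo###############..............
169 ..###oooo.......###oRRo#############oo..............
170 ..ooooooo......#####oR############oooo..............
171 ..#oooooo#.......##############oooooo#..............
172 ...oooooo#........#############oooooo...............
173 ...oooooo#.......ooo###########ooooo................
174 ...oooooo#......#ooo###########oooo.................
175 #.#ooooooo......ooo############ooo..................
[ 0.5578 -0.1678  0.2131] F [ 0.2  -0.4  -0.51] sd [0.18 0.39 0.6 ] M [ 0.04   0.014 -0.025]
```

>>> {"method": "carry_out", "body": {
  "targets": [
    {"x":0,"y":0,"z":0,"turn":0},
    {"x":0,"y":0,"z":0,"turn":0},
    {"x":0,"y":0,"z":0,"turn":0},
    {"x":0,"y":0,"z":0,"turn":0},
    {"x":0,"y":0,"z":0,"turn":0}
  ],
  "gripper": 0.1
}}

```text
clock: 22.57
ee_pos: [0.5578, -0.1679, 0.2133]
orientation: [[-0.004, 0.0, 1.0], [-1.0, -0.0, -0.004], [0.0, -1.0, 0.0]]
ft_force: [0.3, 0.5, 0.2]
gripper_width: 0.0437
```

>>> {"method": "carry_out", "body": {
  "targets": [
    {"x":0,"y":0,"z":0,"turn":0},
    {"x":0,"y":0,"z":0,"turn":0},
    {"x":0,"y":0,"z":0,"turn":0},
    {"x":0,"y":0,"z":0,"turn":0},
    {"x":0,"y":0,"z":0,"turn":0}
  ]
}}

```text
clock: 22.98
ee_pos: [0.5578, -0.1679, 0.2132]
orientation: [[-0.004, 0.0, 1.0], [-1.0, -0.0, -0.004], [0.0, -1.0, 0.0]]
ft_force: [-0.5, -1.2, 0.1]
gripper_width: 0.0516
```

```bash
python3 -c "
from h import *
p=look(9);asc(p,262,192,26,16);avg(2)"
```

```text
[ 0.5578 -0.1679  0.2132] [-0.47 -1.16  0.05] [ 0.024 -0.009 -0.007] ring pred px [263.3 173.3] tip pred [268.  165.7]
144 #####################################...............
145 ########oo##########################................
146 ##########o##########################...............
147 ############o##########################.............
148 ##..##########################################......
149 #...######ooo###################################....
150 .....####oo######################################...
151 .....############################################...
152 .....##BBBB######################################...
153 ...#.BBBBBBB########.#############################..
154 ..#BBBBBBBBB.#######...###########################..
155 BBBBBBBBBBBB#.######....##########################..
156 BBBBBBBBBBBB#.###################################...
157 BBBBBBBBBBBB#.###################################...
158 BBBBBBBBBBBB#.###################################...
159 BBBBBBBBBBBBB.###################################...
160 BBBBBBBBBBBBB.############oo#####################...
161 BBBBBBBB
[... 2056 characters left out ...]
o...#ooooo######.........#######........
198 ......#...oooo..#ooooo#####...........######........
199 ..#...#....Roo...ooooo####.............#####........
200 .....#.....ooo..#ooooo####..............#####.......
201 ...........ooo...ooooo####..........................
202 ............Roo..oooooo###..........................
203 ............ooo..#oooo####.......................###
204 ............#oo..#ooooo####....................#####
205 .............ooo.#ooooo###....................####BB
206 .............Roo..ooooo####.................####BBBB
207 ..............oo..ooooo##..................####BBBBB
[ 0.5578 -0.1679  0.2132] F [-0.04  0.21  0.54] sd [0.19 0.37 0.41] M [0.021 0.014 0.012]
```

>>> {"method": "carry_out", "body": {
  "targets": [
    {"x":0,"y":-1,"z":0,"turn":0},
    {"x":0,"y":-3,"z":-0.5,"turn":0},
    {"x":0,"y":-6,"z":-1,"turn":0},
    {"x":0,"y":-10,"z":-2,"turn":0},
    {"x":0,"y":-13,"z":-4,"turn":0}
  ]
}}

```text
clock: 23.55
ee_pos: [0.5183, -0.1678, 0.3466]
orientation: [[-0.003, 0.002, 1.0], [-1.0, -0.001, -0.003], [0.001, -1.0, 0.002]]
ft_force: [1.2, -0.2, 0.2]
gripper_width: 0.0515
```

>>> {"method": "carry_out", "body": {
  "targets": [
    {"x":0,"y":-1,"z":-4,"turn":0},
    {"x":0,"y":-1,"z":-8,"turn":0},
    {"x":0,"y":-1,"z":-10,"turn":0},
    {"x":0,"y":-1,"z":-10,"turn":0},
    {"x":0,"y":-1,"z":-10,"turn":0}
  ]
}}

```text
clock: 23.97
ee_pos: [0.4175, -0.1674, 0.3544]
orientation: [[-0.005, 0.002, 1.0], [-1.0, -0.001, -0.005], [0.001, -1.0, 0.002]]
ft_force: [-0.6, -0.8, 0.3]
gripper_width: 0.0518
```

>>> {"method": "carry_out", "body": {
  "targets": [
    {"x":0,"y":0,"z":0,"turn":0},
    {"x":0,"y":0,"z":0,"turn":0},
    {"x":0,"y":0,"z":0,"turn":0},
    {"x":0,"y":0,"z":0,"turn":0},
    {"x":0,"y":0,"z":0,"turn":0}
  ]
}}

```text
clock: 24.38
ee_pos: [0.4182, -0.1672, 0.3529]
orientation: [[-0.003, -0.001, 1.0], [-1.0, 0.001, -0.003], [-0.001, -1.0, -0.001]]
ft_force: [0.4, -0.7, -0.5]
gripper_width: 0.0519
```

```bash
python3 -c "
from h import *
p=look(10);asc(p,266,190,20,18)
q,_=env.capture('scene');print(np.abs(q[160:215,240:300].astype(int)-p[160:215,240:300]).max())
p0=cv2.imread('pics/scene0.png')[:,:,::-1].astype(int)
for n,(u,v) in dict(jar=(217,165),tin=(206,200),cup=(290,305),bowl=(342,322),brush=(283,181)).items():
    D=np.abs(q[v-18:v+18,u-18:u+18].astype(int)-p0[v-18:v+18,u-18:u+18]).max(2);print(n,(D>25).mean().round(3))
cv2.imwrite('pics/end.png',q[:,:,::-1])
for nm,px in(('ring',(265,172.5)),('bowl',(275,195))): print(nm,rayy('scene',*px,-.167).round(3))
red()"
```

```text
[ 0.4182 -0.1672  0.3529] [ 0.41 -0.71 -0.55] [ 0.04   0.034 -0.042] ring pred px [293.5 117.3] tip pred [268.  165.7]
144 ....................................................
145 ....................................................
146 ....................................................
147 ....................................................
148 ....................................................
149 ....................................................
150 ....................................................
151 ....................................................
152 .......#BBB#........................................
153 .....BBBBBBB........................................
154 ..#BBBBBBBBB........................................
155 BBBBBBBBBBBB#.......................................
156 BBBBBBBBBBBB#.......................................
157 BBBBBBBBBBBB#.......................................
158 BBBBBBBBBBBB#.......................................
159 BBBBBBBBBBBBB.......................................
160 BBBBBBBBBBBBB.......................................
161 BBBBBBBB
[... 1935 characters left out ...]
oooo#######........######.......
197 #oo...#ooooo######.........#######......
198 oooo..#ooooo#####...........######......
199 .Roo...oooooo###.............#####......
200 .ooo..#ooooo####..............#####.....
201 .ooo...ooooo####........................
202 ..Roo..oooooo###........................
203 ..ooo..#ooooo####......................#
204 ..#oo..#ooooo####....................###
205 ...ooo.#ooooo####...................####
206 ...Roo..ooooo####.................####BB
207 ....oo..ooooo##..................####BBB
9
jar 0.14
tin 0.016
cup 0.0
bowl 0.0
brush 0.12
ring [ 0.579 -0.167  0.23 ]
bowl [ 0.549 -0.167  0.115]
red [265 168   3   3   7] [266.   169.29] [ 0.5719 -0.1696  0.237 ]
```

```bash
python3 -c "
from h import *
a=cv2.imread('pics/scene0.png',0);b=cv2.imread('pics/end.png',0)
for n,(u,v) in dict(jar=(217,165),brush=(283,181)).items():
    r=cv2.matchTemplate(b[v-30:v+30,u-30:u+30],a[v-18:v+18,u-18:u+18],cv2.TM_CCOEFF_NORMED);m=cv2.minMaxLoc(r);print(n,m[1],m[3],'(12,12)=still')
print(env.get_obs()['clock']);print(env.job_done())"
```

```text
jar 0.8065227270126343 (12, 12) (12,12)=still
brush 0.4310242235660553 (12, 12) (12,12)=still
24.5333
the job is handed in; nothing more can be done
None
```

The spoon is hanging by its ring on the red-banded branch with its bowl down, and I handed the job in at about 24.5 s of the 67 s allowed; no verdict was reported.

**What I did**
- I turned the tree by its blue cap through about 103°, which included the cap's slack. The free branch ended over the drip tongue to within a few degrees by camera.
- I picked up the grey spoon farthest from the base. It was held level, so I pressed its ring on the jar lid (up to about 14 N) to pivot it to roughly 45–50° in the grip.
- I felt for the branch end. The first touch was about 7 N on the ring's front rim. The second was a stiffer 12.7 N, probably on the back rim, which is close to the 15 N limit.
- The third approach, between those two, went on with no measurable force to about 20 mm past the tip. I then released the spoon and backed the arm away.

**Last checks**
- **Spoon:** two successive pictures show it still. The ring is about 23 mm past the branch tip, the spoon leans about 15° from plumb, and the bowl is about 0.11 m up.
- **Tree:** the red band did not move after threading.
- **Other items:** the cup and bowl show no change and the tin almost none. The jar matched best at its old position. The brush also matched best at its old position, but only weakly (0.43), because the tree and spoon now partly cover it in that view. I put that down to the covering and did not confirm it another way.
- **Robot:** the arm is clear of everything.

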